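# Refit the squeeze sleeve and clamp the round tin

### The arm

A 6-joint arm with a two-finger parallel gripper is mounted at the origin on a cart in front of the work surface, level with it; the furniture and walls round the work are solid. World frame = base frame: x ahead of the robot, y to its left, z up, the work surface at z = 0. Lengths are in mm, angles in rad, forces in N, time in s.
With the tool pointing down it reaches from about 350 to 775 mm from the base axis. Payload 7.3 kg.
Tool frame: the origin (TCP) lies between the finger pads; the fingertips stand 14 mm ahead of it and the grasp point (between the pads) lies 5 mm behind it; y points along the fingers, z is the direction in which the jaws open and shut, and the axes are right-handed (so a half turn about y gives the same grasp; the last joint's range is limited). The gripper opens to 92 mm and grips with 3 to 60 N. Pads are 19 mm wide; open, the fingers measure 130 mm over their backs; the gripper's body (75 mm by 190 mm) begins 47 mm behind the grasp point.
Start: joints at [-1.267, 0.342, 1.524, -0, 1.275, -0.146], TCP at [228.286, -472.789, 240.741] pointing down, gripper open.
Joint ranges: [-2.53, 2.53], [-0.77, 2.02], [0.04, 2.7], [-1, 4.14], [0.28, 2.66], [-3.11, 3.11]. Speed limits (rad/s): [2.57, 2.57, 3.14, 3.14, 3.14, 3.14].

### API

Orientations are given as [roll, pitch, yaw] about the fixed x, y, z axes, in that order (R = Rz(yaw) Ry(pitch) Rx(roll)).
In Python, from plant import bot, vision, order gives the robot as it stands.
- The arm moves only by the tool apply_moves, never from a script. Its argument "rows" is a list of rows, each a list of 3 entries, a list of its own where there are three numbers: the shift along the tool's x, y, z in cm, then the turn about the tool's y in rad, then the finger opening in cm, from 0 to 9.18. A call has 1 to 5 rows; each row is the pose to reach, as a shift and turn from the pose measured when the call began, along the tool's axes at that moment; what a row does not reach only later rows make up. A row lasts 1/8 s, in which the tool goes at most 62.5 mm and 10.7 degrees, less where a joint would pass 70% of its speed; a pose out of reach is approached as far as the arm can. A call with a gripper value outside its range is refused whole. The fingers move at their own pace and stop on an object; the grip force is fixed at half the most. Time passes only in rows, so rows that repeat a pose let the fingers close. It gives the time, the measured TCP pose, the force and the opening at its end, in the units of the state.
- bot.get_obs(): the state, without advancing time (a new reading comes with each control period).
- vision.capture(name): name is "scene" or "side" or "wrist"; returns the picture (420x560x3 uint8, red, green, blue); there is no depth.
- vision.camera_info(name): a dict with "mtx" (3x3 intrinsics, pixels), "rvec" (rotation vector, rad) and "tvec" (3), from world to camera coordinates, as OpenCV has them. Camera axes: x right, y down, z forward; pixel columns grow to the right and rows downward; lengths in mm; the calibration is good to about 2 mm. A picture is of the moment at which its call begins: read the wrist's pose just before it. camera_info takes no time and is no camera call; for the wrist camera it gives the pose at the moment of the call.
- order.close_job(): hands the job in, once; it reports no verdict.
The state is a dict: "time": time; "joint_positions": joint angles; "dq": joint speeds; "tau": joint torques, N m; "tool_pos": TCP position; "tcp_rot": TCP orientation; "contact_force": force on the tool from outside, world axes, zero at the start; "moment": the same for the moment, N m; "grip_width": finger opening in mm.
Only numpy, scipy, OpenCV 4.12 (cv2) and the standard library are available. Lean on these libraries where they do the work, as an engineer would, in place of code of your own. Each camera call takes 0.05 s, during which the arm holds its last target.

### The job

Push the loose grip sleeve fully down onto the upright pin of the tin clamp's trigger. Then pump: squeeze the trigger towards the fixed post by its sleeve and let it spring back, several times, until the jaw has pushed the round tin home into the wooden V and the spring behind the jaw pad is pressed in about half-way, never nearly all the way in, or the tin is dented. Finish while holding the trigger squeezed by its sleeve, with the tin gripped so that it can be opened; do not let go, and leave the things standing around where they are.

Things in the scene. Friction and masses are not known exactly. Their poses are not given: they have to be found in the camera images.
- clamp: Tin clamp, fixed: wooden board (x -72 to 246 mm, 104 mm wide, top at z = 12) with steel bar, black trigger carriage, wooden post, wooden V. Origin: hob surface under the released trigger pin; x points the way trigger and jaw travel, z up. Along x: rear guide -58 to -48 (top z = 54), trigger pin 0, front guide 31 to 51 (top z = 64), post 36 to 46, jaw, tin, V from about 200 (top z = 52).
- trigger (a joint): Travel of the black trigger carriage along clamp x: 0 released, 0.016 m fully squeezed (stop). Return spring 3.5 to 5 N; with bar friction and pad spring a squeeze takes 10 to 17 N. Carriage 26 mm long, 32 mm wide, top 62 mm above the hob.
- jaw_bar (a joint): Travel of the toothed bar with the jaw along clamp x, 0 to 0.055 m. Teeth every 6 mm: a squeeze first takes up 0 to 6 mm of free play, then carries the bar 1:1 with the trigger; the bar stays put when the trigger goes back (7 N friction). A full squeeze mostly gains 12 mm. Pad face is at clamp x = 0.100 + bar - pad.
- pad (a joint): How far the jaw pad is pressed back on its spring, 0 = not pressed to 0.014 m = solid; spring 500 N/m. Half-way is 0.007 m. The pad, 46 x 36 mm, stands 15 mm in front of the jaw head when free: the visible gap between its steel back and the round head of the bar closes as it is pressed.
- pad_face (a point): Centre of the front face of the jaw pad, 36 mm above the hob.
- pin_seat (a point): Centre of the steel shoulder (25 mm disc) at the foot of the trigger pin, 62 mm above the hob; moves with the trigger. The sleeve's lower end rests here when fully on.
- pin_tip (a point): Top of the trigger pin, 102 mm above the hob; moves with the trigger. The pin is steel, 12 mm thick, 40 mm tall, its last 6 mm tapered to 7 mm.
- post_grip (a point): Middle of the fixed wooden post, 92 mm above the hob: 10 mm thick along clamp x, 24 mm wide, top at 122 mm, bare above 64 mm. With the sleeve on, sleeve back to the post's far face measures 58 mm released, 42 mm squeezed; 24 mm are free between sleeve and post when released.
- sleeve: Loose wooden grip sleeve (open tube), 24 mm outside, 15 mm bore, 60 mm long, 40 g; stands upright on the hob. Origin at the centre of its lower end, z along the tube (upwards at the start).
- sleeve_mid (a point): Centre of the loose sleeve, half-way up (30 mm from either end). When fully on the pin it is 30 mm above pin_seat; its top is then 122 mm above the hob.
- tin_mid (a point): Middle of the round food tin, half-way up: 86 mm diameter, 40 mm tall, 0.2 kg, loose, lying flat on the clamp's board 5 to 9 mm short of the V.
- vee_seat (a point): Point on the board's top over which the tin's middle stands when the tin is home in the V (touching both faces), within about 1 mm; 181 mm along clamp x.
- spice_jar_1: Bystander: round spice jar, 41 mm diameter, 105 mm tall, in front of the clamp. Leave alone. Origin: centre of its underside.
- spice_jar_2: Bystander: second spice jar, 41 mm diameter, 105 mm tall, farther left in front of the clamp. Leave alone. Origin: centre of its underside.
- tumbler: Bystander: clear drinking glass, 80 mm diameter, 91 mm tall, behind on the right. Leave alone. Origin: centre of its underside.
- sugar_sticks: Bystander: small white carton, 60 x 45 x 86 mm, left of the V. Leave alone. Origin: centre of its underside.
Not all that is in view belongs to the job. Of the things like the sleeve, leave any that is pink; of the rest the larger one is meant.

How it is judged (in metres and radians):
On the way, in this order (a step that is already met when the one before it is completed fails the run):
1. the sleeve is fully on the trigger pin (z of sleeve_mid in the frame of pin_seat between 0.026 and 0.034 m and horizontal distance between sleeve_mid and pin_seat below 0.006 m and angle between sleeve_mid's own z axis and vertical below 0.15 rad), for 0.2 s.
2. the trigger is squeezed by at least 7 mm (value of joint trigger above 0.007 m), for 0.1 s.
3. the trigger has sprung back (value of joint trigger below 0.003 m), for 0.1 s.
4. the pad bears on the tin, its spring pressed by 3 mm or more (value of joint pad above 0.003 m), for 0.1 s.
At the end, for the whole second after the job is handed in: The sleeve is on the pin to within 4 mm of its seat; the pad's spring is pressed in by 4 to 10.5 mm of its 14 mm; the tin lies flat in the V, its middle within 3.5 mm of its seat; the fingers press on the sleeve with more than 1 N and hold the trigger at least 3 mm squeezed (all of step 1 and value of joint pad between 0.004 and 0.0105 m and horizontal distance between tin_mid and vee_seat below 0.0035 m and angle between tin_mid's own z axis and vertical below 0.08 rad and value of joint trigger above 0.003 m and contact force between the fingers and sleeve above 1 N); the arm keeps its last pose, push and grip.
It fails at once if the pad's spring pressed in by more than 12 mm (the tin is dented) (value of joint pad above 0.012 m).
It fails at once if the tin tipped up (angle between tin_mid's own z axis and vertical above 0.3 rad).
It fails at once if one of the things standing around moved by more than 3 cm (distance of any of spice_jar_1, spice_jar_2, tumbler, sugar_sticks from where it was at the start of the episode above 0.03 m).
It also fails if it takes over 69 s, if anything falls off the work surface, if the arm or the gripper's body presses on something with over 40 N, if the wrist force passes 120 N, or if a joint passes its speed limit or range.

## Working session

There is one attempt and no reset: what is moved stays moved. The work goes in short steps, Python scripts to look and compute and a tool call to move; the robot and the scene stay as the last step left them, time stands still between calls to the robot, and variables do not carry over. Pictures are saved under pics/ and viewed, and the job is handed in when it is done.

Besides the shell and the picture viewer there is one more tool, called after "Emit:" as name([rows], argument=value, ...), one row to a line, values as JSON. apply_moves: Moves the arm, as the interface text tells. Its arguments: {"type":"object","properties":{"rows":{"type":"array","items":{"type":"array"}}},"required":["rows"]}

```bash
ls; mkdir -p pics; python3 - <<'E'
from plant import bot, vision, order
import cv2
print(bot.get_obs())
for n in ("scene","side","wrist"):
    print(n, vision.camera_info(n))
    cv2.imwrite(f"pics/{n}0.png", vision.capture(n)[:,:,::-1])
E
```

```text
pics
{'time': 0.0, 'joint_positions': array([-1.26702436e+00,  3.42742052e-01,  1.52502382e+00,  7.45907657e-07,
        1.27537502e+00, -1.45969221e-01]), 'dq': array([ 9.40347071e-05, -3.16977095e-05,  1.28035047e-03, -9.93964911e-05,
        3.88758402e-04,  9.93528027e-04]), 'tau': array([-2.78480002e-03, -4.31240165e+01, -2.44228703e+01,  7.15701445e-02,
        5.59077621e-02, -1.13612714e-04]), 'tool_pos': array([ 228.15391706, -472.40879817,  240.0325319 ]), 'tcp_rot': array([-1.57232799e+00,  2.25898423e-04, -2.69185185e+00]), 'contact_force': array([ 0.43278664, -0.79895806, -0.52759338]), 'moment': array([-0.02963261, -0.02645611,  0.03515197]), 'grip_width': 91.99238135380611}
scene {'mtx': array([[393.46207737,   0.        , 276.3055514 ],
       [  0.        , 393.46207737, 216.74117655],
       [  0.        ,   0.        ,   1.        ]]), 'rvec': array([ 1.8606182, -1.1323249,  0.6232437]), 'tvec': array([-219.18433063,  315.92191081,  500.56009977])}
side {'mtx': array([[399.58042299,   0.        , 283.94124375],
       [  0.        , 399.58042299, 205.96994091],
       [  0.        ,   0.        ,   1.        ]]), 'rvec': array([2.29714699, 0.04038524, 0.0089558 ]), 'tvec': array([-533.15960839,   62.19481287,  914.37463796])}
wrist {'mtx': array([[295.88969261,   0.        , 277.79683727],
       [  0.        , 295.88969261, 208.60524507],
       [  0.        ,   0.        ,   1.        ]]), 'rvec': array([-2.44025351,  1.53030981,  0.23110217]), 'tvec': array([-523.71419506,  -35.87143334,  390.55831258])}
```

View pics/scene0.png

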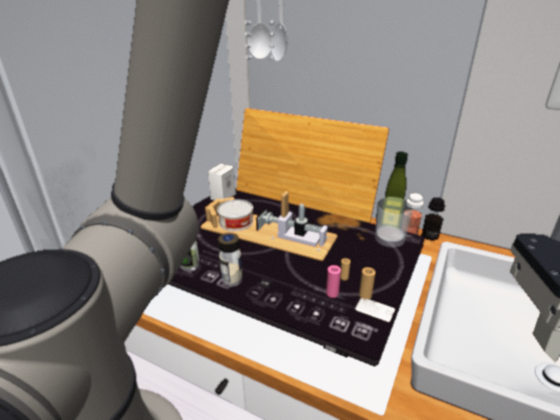

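View pics/side0.png

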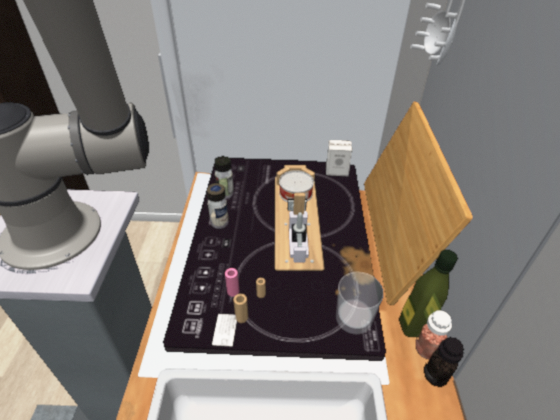

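View pics/wrist0.png

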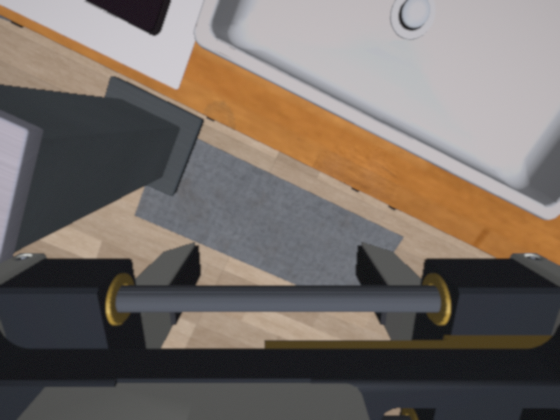

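```bash
cat > h.py <<'E'
import numpy as np, cv2
from plant import bot, vision, order
def cam(n):
    c=vision.camera_info(n); return c['mtx'],np.array(c['rvec'],float),np.array(c['tvec'],float)
def proj(n,P):
    m,r,t=cam(n); return cv2.projectPoints(np.array(P,float).reshape(-1,3),r,t,m,None)[0].reshape(-1,2)
def ray(n,uv):
    m,r,t=cam(n); R=cv2.Rodrigues(r)[0]
    d=R.T@np.linalg.inv(m)@np.array([uv[0],uv[1],1.]); return -R.T@t, d/np.linalg.norm(d)
def onz(n,uv,z):
    o,d=ray(n,uv); return o+d*(z-o[2])/d[2]
def tri(obs):
    A=np.zeros((3,3));b=np.zeros(3);rs=[ray(n,u) for n,u in obs]
    for o,d in rs:
        M=np.eye(3)-np.outer(d,d);A+=M;b+=M@o
    p=np.linalg.solve(A,b); return p,[np.linalg.norm((np.eye(3)-np.outer(d,d))@(p-o)) for o,d in rs]
def crop(src,dst,x0,y0,x1,y1,s):
    im=cv2.imread(src); cv2.imwrite(dst,cv2.resize(im[y0:y1,x0:x1],None,fx=s,fy=s,interpolation=cv2.INTER_CUBIC))
E
python3 - <<'E'
from h import *
crop('pics/scene0.png','pics/s_c1.png',310,240,410,330,8)
crop('pics/scene0.png','pics/s_c2.png',200,180,345,265,5.5)
crop('pics/side0.png','pics/d_c1.png',200,255,300,355,6)
crop('pics/side0.png','pics/d_c2.png',250,150,350,280,4.6)
E
```

```text
(no output)
```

View pics/s_c1.png

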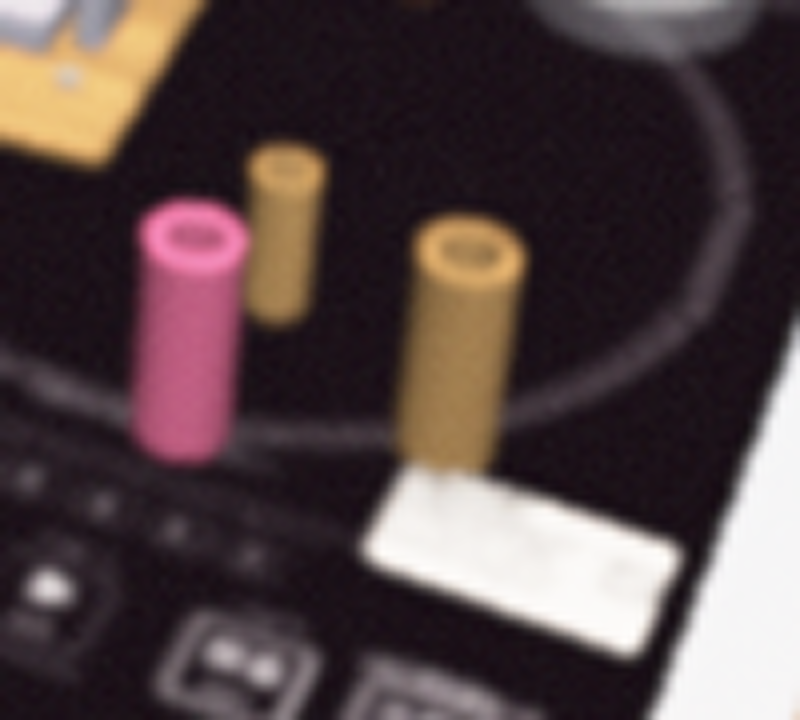

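View pics/s_c2.png

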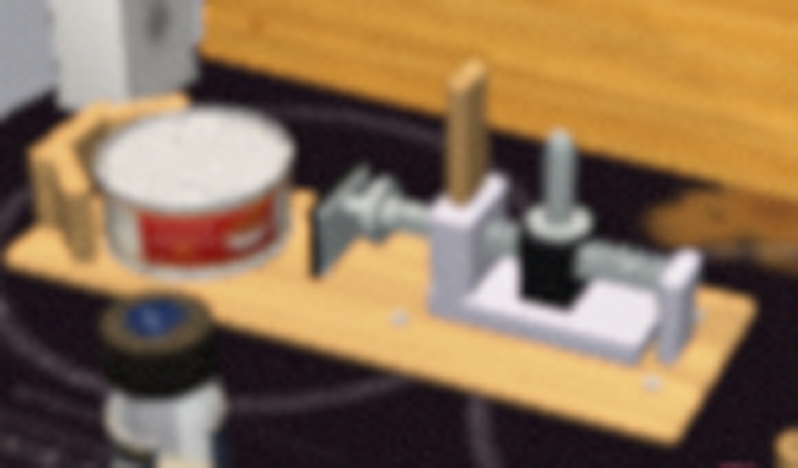

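View pics/d_c1.png

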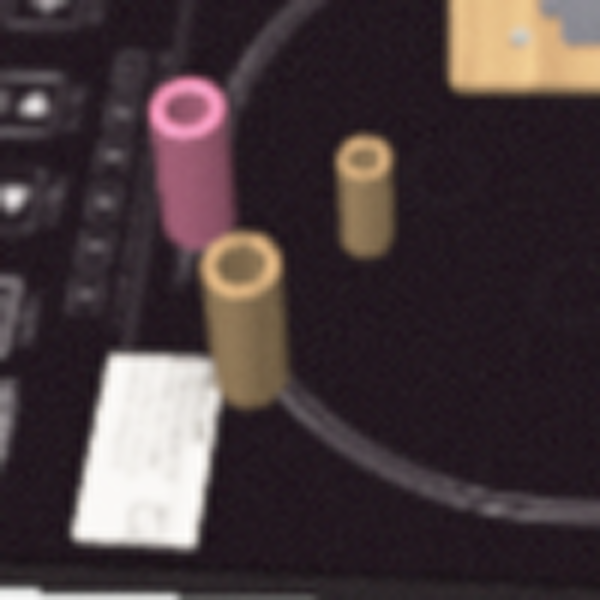

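View pics/d_c2.png

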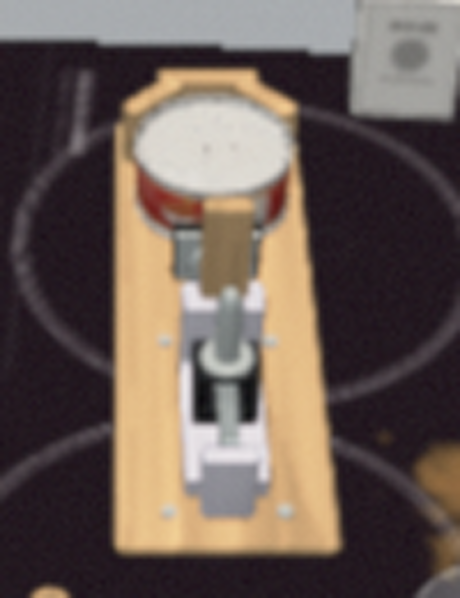

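```bash
python3 - <<'E'
from h import *
S=lambda x,y,x0,y0,s:((x+.5)/s-.5+x0,(y+.5)/s-.5+y0)
def two(name,a,b):
    p,e=tri([('scene',a),('side',b)]); print(name,p.round(1),np.round(e,1))
s1=lambda x,y:S(x,y,310,240,8); s2=lambda x,y:S(x,y,200,180,5.5)
d1=lambda x,y:S(x,y,200,255,6); d2=lambda x,y:S(x,y,250,150,4.6)
two('sleeve top',s1(469,250),d1(241,266))
print(onz('scene',s1(469,250),60),onz('side',d1(241,266),60))
two('small top',s1(287,166),d1(364,158))
two('pink top',s1(194,237),d1(188,108))
two('pintip',s2(560,133),d2(231,289))
print(onz('scene',s2(560,133),102),onz('side',d2(231,289),102))
two('seat',s2(559,222),d2(228,357))
print(onz('scene',s2(559,222),62),onz('side',d2(228,357),62))
two('board near corner', s2(672,437), d2(115,550))
two('board far-right corner', s2(752,303), d2(340,550))
two('tin top centre', s2(196,155), d2(214,143))
print(onz('scene',s2(196,155),52),onz('side',d2(214,143),52))
E
```

```text
sleeve top [ 457.9 -201.6   57.9] [0.5 0.5]
[ 455.64769071 -201.7201346    60.        ] [ 458.04694545 -203.65388923   60.        ]
small top [ 490.7 -147.    41.2] [0.4 0.4]
pink top [ 434.3 -142.3   57.5] [0.2 0.2]
pintip [564.9 -14.1 101.7] [0.3 0.3]
[564.03671606 -14.67794017 102.        ] [564.92200139 -14.0193512  102.        ]
seat [565.5 -14.5  59.3] [0. 0.]
[561.43880831 -16.27865479  62.        ] [565.35458532 -17.29960042  62.        ]
board near corner [516.2 -87.6   6.4] [0.9 0.9]
board far-right corner [619.4 -82.8   6.4] [1.2 1.2]
tin top centre [558.7 159.2  50.2] [0.1 0.1]
[556.18918082 157.49226367  52.        ] [558.61086586 156.86383351  52.        ]
```

```bash
cat >> h.py <<'E'
from scipy.spatial.transform import Rotation as Ro
def plan(target,yaw=None):
    o=bot.get_obs(); p=np.array(o['tool_pos']); R=Ro.from_euler('xyz',o['tcp_rot']).as_matrix()
    d=R.T@(np.array(target,float)-p)/10
    print('t',o['time'],'pos',p.round(1),'rot',np.round(o['tcp_rot'],3),'F',np.round(o['contact_force'],1),'w',round(o['grip_width'],1))
    print('shift cm',d.round(2), 'turn', None if yaw is None else round(float(o['tcp_rot'][2]-yaw),3), 'q',np.round(o['joint_positions'],2))
E
python3 - <<'E'
from h import *
print(proj('scene',[[228,-473,240],[458,-202,60],[458,-202,0]]), ray('scene',(0,0))[0], ray('side',(0,0))[0])
def two(name,a,b):
    p,e=tri([('scene',a),('side',b)]); print(name,p.round(1),np.round(e,1))
two('cb top right',(386,127),(467,216))
two('cb bottom right',(380,215),(399,293))
two('cb top left',(248,110),(413,113))
# yaw target: jaw axis (yaw+90) at 2.6deg -> yaw=-87.4deg
plan([458,-202,180],np.radians(-87.4))
E
```

```text
[[609.49381338 342.43871574]
 [368.70051088 270.14156004]
 [365.3714336  294.43452362]] [-129.59639649 -324.03524862  525.94179305] [ 536.95193248 -628.02198873  664.43912076]
cb top right [ 847.4 -116.9  203.8] [2.4 2.4]
cb bottom right [ 766.2 -143.9    4.5] [5.1 5.1]
cb top left [844.1 282.7 191.6] [10.3 10.3]
t 0.15 pos [ 228.2 -472.5  240.2] rot [-1.572  0.    -2.692] F [-0.2  0.1  0.1] w 91.7
shift cm [-32.46   6.04 -14.36] turn -1.166 q [-1.27  0.34  1.52 -0.    1.28 -0.15]
```

Emit:
apply_moves([
  [[-32.5,4,-14.4],-1.166,9],
  [[-32.5,4,-14.4],-1.166,9],
  [[-32.5,4,-14.4],-1.166,9],
  [[-32.5,4,-14.4],-1.166,9],
  [[-32.5,4,-14.4],-1.166,9],
])

```text
time: 0.78
tool_pos: [430.1, -234.3, 205.3]
tcp_rot: [-1.571, 0.001, -1.748]
contact_force: [0.1, 0.2, -0.3]
grip_width: 89.7
```

```bash
python3 - <<'E'
from h import *
plan([458,-202,180],np.radians(-87.4))
E
```

```text
t 0.775 pos [ 430.1 -234.3  205.3] rot [-1.571e+00  1.000e-03 -1.748e+00] F [ 0.1  0.2 -0.3] w 89.7
shift cm [-3.67  2.53  2.18] turn -0.223 q [-0.66  0.31  1.67  0.    1.16 -0.48]
```

Emit:
apply_moves([
  [[-3.7,2.5,2.2],-0.223,9],
  [[-3.7,2.5,2.2],-0.223,9],
  [[-3.7,2.5,2.2],-0.223,9],
])

```text
time: 1.15
tool_pos: [458.3, -201.1, 179.9]
tcp_rot: [-1.572, 0.001, -1.525]
contact_force: [0.7, -0.3, -0.7]
grip_width: 90.2
```

```bash
python3 - <<'E'
from h import *
plan([458,-202,34],np.radians(-87.4))
print(proj('wrist',[[458,-202,60],[458,-202,0]]))
cv2.imwrite('pics/w1.png',vision.capture('wrist')[:,:,::-1])
E
```

```text
t 1.15 pos [ 458.3 -201.1  179.9] rot [-1.572e+00  1.000e-03 -1.525e+00] F [ 0.7 -0.3 -0.7] w 90.2
shift cm [ 0.11 14.59 -0.02] turn 0.001 q [-0.57  0.36  1.68  0.    1.1  -0.61]
[[276.75175224 209.50032846]
 [276.96347899 193.70755342]]
```

View pics/w1.png

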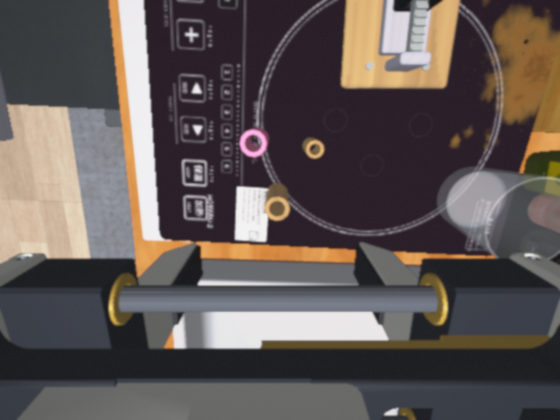

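Emit:
apply_moves([
  [[0.1,14.6,0],0,9],
  [[0.1,14.6,0],0,9],
  [[0.1,14.6,0],0,9],
  [[0.1,14.6,0],0,9],
  [[0.1,14.6,0],0,9],
])

```text
time: 1.82
tool_pos: [458.9, -203.5, 35.5]
tcp_rot: [-1.569, -0.0, -1.527]
contact_force: [-0.8, -0.9, 0.1]
grip_width: 89.8
```

```bash
python3 - <<'E'
from h import *
plan([458,-202,34],np.radians(-87.4))
cv2.imwrite('pics/side2.png',vision.capture('side')[:,:,::-1]); crop('pics/side2.png','pics/side2c.png',170,200,330,340,5)
E
```

```text
t 1.825 pos [ 458.9 -203.5   35.5] rot [-1.569 -0.    -1.527] F [-0.8 -0.9  0.1] w 89.8
shift cm [-0.15  0.15 -0.08] turn -0.002 q [-0.57  0.57  1.83  0.    0.74 -0.61]
```

View pics/side2c.png

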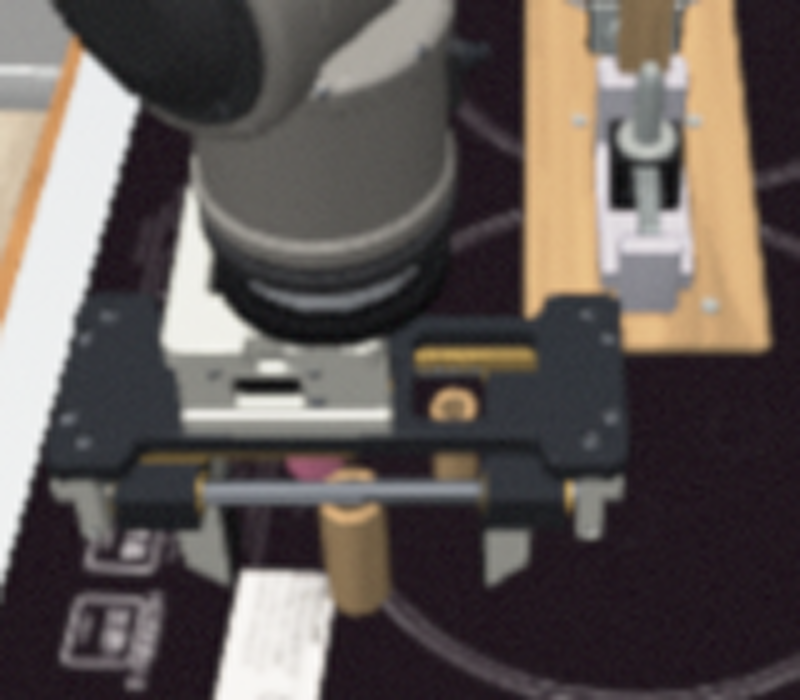

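Emit:
apply_moves([
  [[-0.1,0.1,0],0,6],
  [[-0.1,0.1,0],0,3.5],
  [[-0.1,0.1,0],0,2],
  [[-0.1,0.1,0],0,1.5],
  [[-0.1,0.1,0],0,1.5],
])

```text
time: 2.5
tool_pos: [459.0, -202.4, 34.7]
tcp_rot: [-1.569, -0.001, -1.527]
contact_force: [0.7, -0.3, -0.1]
grip_width: 44.6
```

Emit:
apply_moves([
  [[0,0,0],0,1.5],
  [[0,0,0],0,1.5],
  [[0,0,0],0,1.5],
  [[0,0,0],0,1.5],
])

```text
time: 3.0
tool_pos: [459.0, -202.4, 34.7]
tcp_rot: [-1.569, -0.001, -1.527]
contact_force: [0.8, 1.2, -1.6]
grip_width: 22.9
```

Emit:
apply_moves([
  [[0,-14,0],0,1.5],
  [[0,-14,0],0,1.5],
  [[0,-14,0],0,1.5],
  [[0,-14,0],0,1.5],
])

```text
time: 3.5
tool_pos: [459.2, -202.6, 175.9]
tcp_rot: [-1.566, -0.002, -1.527]
contact_force: [-0.4, 0.3, -0.3]
grip_width: 23.4
```

```bash
python3 - <<'E'
from h import *
plan([565,-14.5,172],np.radians(-87.4))
cv2.imwrite('pics/w3.png',vision.capture('wrist')[:,:,::-1])
E
```

```text
t 3.5 pos [ 459.2 -202.6  175.9] rot [-1.566 -0.002 -1.527] F [-0.4  0.3 -0.3] w 23.4
shift cm [-18.33   0.39  11.39] turn -0.002 q [-0.57  0.36  1.69  0.    1.09 -0.61]
```

View pics/w3.png

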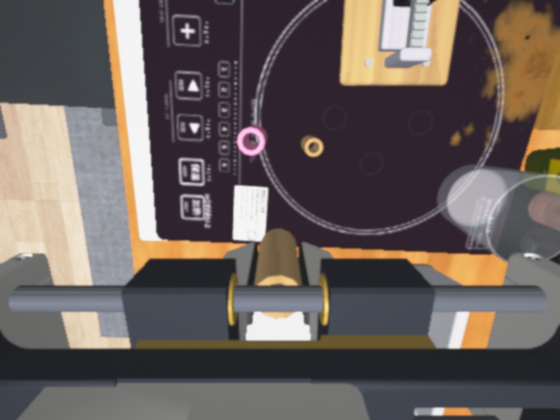

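Emit:
apply_moves([
  [[-18.3,0.4,11.4],0,1.5],
  [[-18.3,0.4,11.4],0,1.5],
  [[-18.3,0.4,11.4],0,1.5],
  [[-18.3,0.4,11.4],0,1.5],
  [[-18.3,0.4,11.4],0,1.5],
])

```text
time: 4.18
tool_pos: [564.1, -12.4, 168.3]
tcp_rot: [-1.572, 0.0, -1.524]
contact_force: [-0.1, 0.1, -1.0]
grip_width: 23.3
```

```bash
python3 - <<'E'
from h import *
plan([565,-14.5,172],np.radians(-87.4))
print(proj('wrist',[[565,-14.5,102],[565,-14.5,62]]))
for n in ('wrist','side','scene'): cv2.imwrite(f'pics/{n}4.png',vision.capture(n)[:,:,::-1])
crop('pics/side4.png','pics/side4c.png',240,130,360,260,4.6)
crop('pics/scene4.png','pics/scene4c.png',230,130,370,250,5)
E
```

```text
t 4.175 pos [564.1 -12.4 168.3] rot [-1.572  0.    -1.524] F [-0.1  0.1 -1. ] w 23.3
shift cm [ 0.21 -0.37  0.08] turn 0.002 q [-0.16  0.48  1.52 -0.    1.14 -0.2 ]
[[278.11149278 231.90295057]
 [278.11631695 215.25858538]]
```

View pics/wrist4.png

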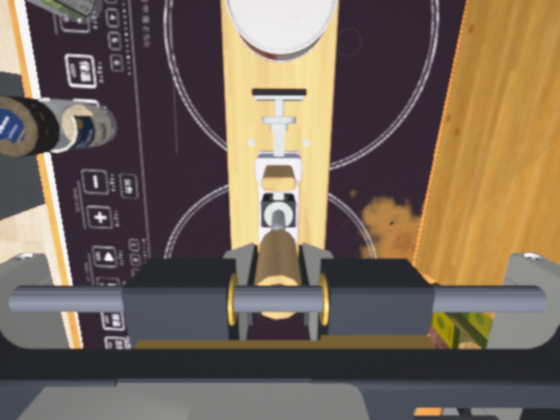

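View pics/side4c.png

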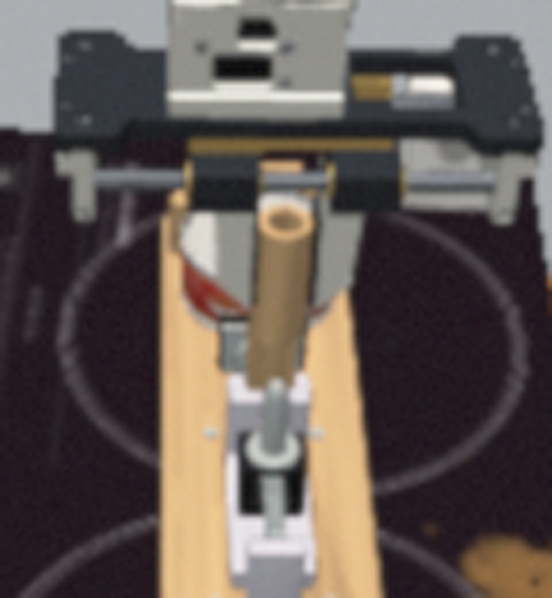

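View pics/scene4c.png

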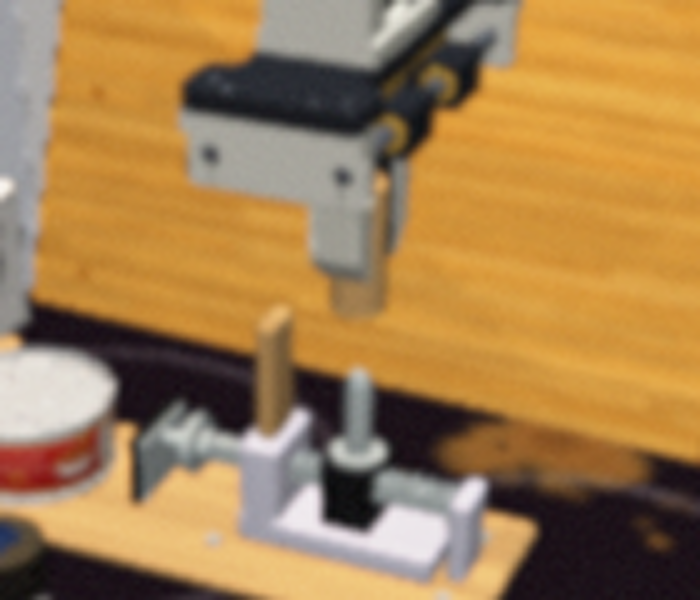

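```bash
python3 - <<'E'
from h import *
S=lambda x,y,x0,y0,s:np.array(((x+.5)/s-.5+x0,(y+.5)/s-.5+y0))
I=lambda P,x0,y0,s:(P-np.array([x0,y0])+.5)*s-.5
top=[564,-12.4,193.6];bot_=[564,-12.4,133.6];tip=[565,-14.5,102];seat=[565,-14.5,62]
print('side',I(proj('side',[top,bot_,tip,seat]),240,130,4.6).round(0).tolist())
print('scene',I(proj('scene',[top,bot_,tip,seat]),230,130,5).round(0).tolist())
a=np.array([275,382]);p,e=tri([('scene',S(359,371,230,130,5)),('side',S(275,384,240,130,4.6))]);print(p,e)
# circle of sleeve bottom rim
th=np.linspace(0,2*np.pi,40)
for P,z in ((top,193.6),(bot_,133.6)):
    C=np.array([[P[0]+12*np.cos(t),P[1]+12*np.sin(t),z] for t in th])
    for n,a in (('side',(240,130,4.6)),('scene',(230,130,5))):
        q=I(proj(n,C),*a); print(n,z,'x',q[:,0].min().round(),q[:,0].max().round(),'y',q[:,1].min().round(),q[:,1].max().round())
E
```

```text
side [[285.0, 218.0], [278.0, 326.0], [277.0, 382.0], [273.0, 445.0]]
scene [[358.0, 178.0], [356.0, 306.0], [360.0, 370.0], [358.0, 447.0]]
[564.11670505 -14.8878145  101.51135529] [np.float64(0.444480358294931), np.float64(0.4444803582949605)]
side 193.6 x 256.0 313.0 y 201.0 235.0
scene 193.6 x 330.0 387.0 y 167.0 190.0
side 133.6 x 251.0 305.0 y 308.0 344.0
scene 133.6 x 328.0 383.0 y 293.0 319.0
```

```bash
python3 - <<'E'
from h import *
crop('pics/wrist4.png','pics/wrist4c.png',230,160,330,250,8)
I=lambda P,x0,y0,s:(P-np.array([x0,y0])+.5)*s-.5
th=np.linspace(0,2*np.pi,40)
C=lambda c,r,z:np.array([[c[0]+r*np.cos(t),c[1]+r*np.sin(t),z] for t in th])
im=cv2.imread('pics/wrist4c.png')
for z,r in((62,12.5),(96,6)):
    q=I(proj('wrist',C((564.5,-14.5),r,z)),230,160,8); print(z,q.min(0).round(),q.max(0).round())
    cv2.polylines(im,[q.round().astype(int)],True,(0,255,0),1)
q=I(proj('wrist',C((564.1,-12.4),12,134)),230,160,8);cv2.polylines(im,[q.round().astype(int)],True,(0,0,255),1)
q=I(proj('wrist',C((564.1,-12.4),12,194)),230,160,8);cv2.polylines(im,[q.round().astype(int)],True,(0,0,255),1)
cv2.imwrite('pics/wrist4d.png',im)
plan([564.5,-14.5,172])
E
```

```text
62 [277. 310.] [501. 523.]
96 [328. 467.] [451. 582.]
t 4.325 pos [563.5 -15.1 169.4] rot [-1.571e+00 -1.000e-03 -1.528e+00] F [-0.6 -0.6 -0.1] w 23.3
shift cm [-0.06 -0.26  0.1 ] turn None q [-0.16  0.48  1.52 -0.    1.14 -0.21]
```

View pics/wrist4d.png

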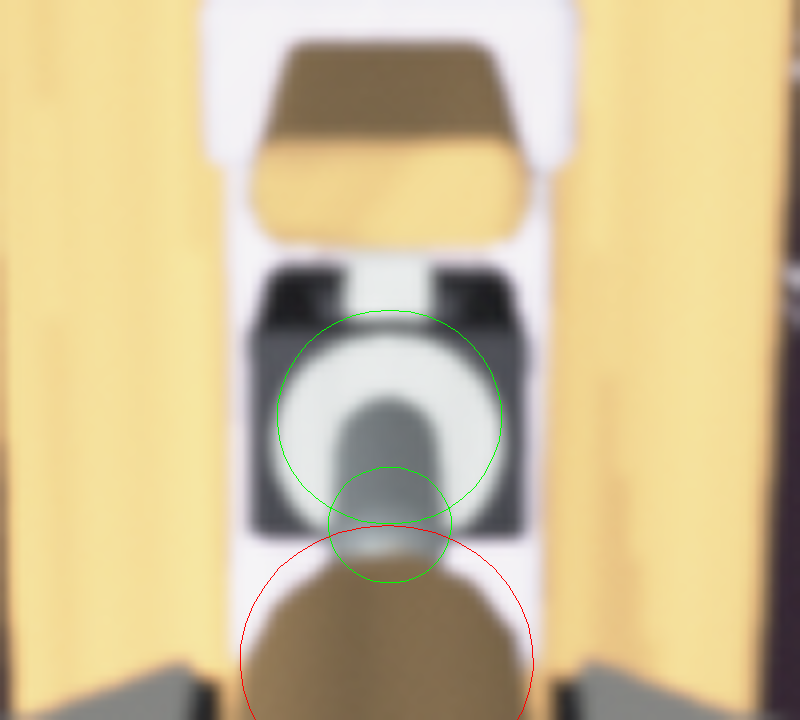

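Emit:
apply_moves([
  [[-0.06,2.9,0.1],0,1.5],
  [[-0.06,2.9,0.1],0,1.5],
  [[-0.06,2.9,0.1],0,1.5],
])

```text
time: 4.7
tool_pos: [564.6, -15.4, 141.1]
tcp_rot: [-1.571, -0.001, -1.529]
contact_force: [-0.5, 0.5, -0.4]
grip_width: 23.1
```

```bash
python3 - <<'E'
from h import *
plan([564.5,-14.5,118])
for n in ('side','scene'): cv2.imwrite(f'pics/{n}5.png',vision.capture(n)[:,:,::-1])
a=cv2.resize(cv2.imread('pics/side5.png')[170:250,260:340],None,fx=5,fy=5,interpolation=2)
b=cv2.resize(cv2.imread('pics/scene5.png')[160:240,262:342],None,fx=5,fy=5,interpolation=2)
cv2.imwrite('pics/c5.png',np.hstack([a,b]))
plan([564.5,-14.5,118])
E
```

```text
t 4.7 pos [564.6 -15.4 141.1] rot [-1.571e+00 -1.000e-03 -1.529e+00] F [-0.5  0.5 -0.4] w 23.1
shift cm [-0.09  2.31 -0.01] turn None q [-0.16  0.51  1.55 -0.    1.08 -0.2 ]
t 4.8 pos [565.  -15.1 141.5] rot [-1.569e+00 -1.000e-03 -1.528e+00] F [ 1.  -0.2 -0.3] w 23.1
shift cm [-0.06  2.35 -0.05] turn None q [-0.16  0.51  1.55 -0.    1.08 -0.2 ]
```

View pics/c5.png

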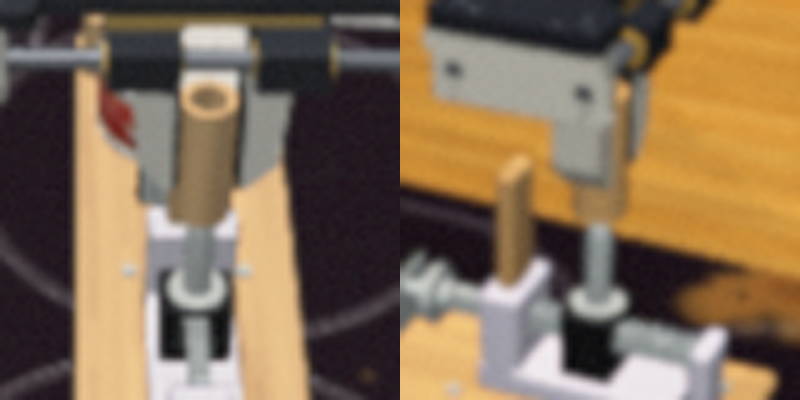

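Emit:
apply_moves([
  [[-0.04,0.6,0],0,1.5],
  [[-0.04,1.2,0],0,1.5],
  [[-0.04,1.8,0],0,1.5],
  [[-0.04,2.4,0],0,1.5],
])

```text
time: 5.3
tool_pos: [564.9, -14.6, 117.0]
tcp_rot: [-1.57, -0.001, -1.528]
contact_force: [-0.5, -0.6, -0.6]
grip_width: 23.1
```

```bash
python3 - <<'E'
from h import *
for i in range(1): plan([564.5,-14.5,96.5],np.radians(-87.4))
E
```

```text
t 5.3 pos [564.9 -14.6 117. ] rot [-1.570e+00 -1.000e-03 -1.528e+00] F [-0.5 -0.6 -0.6] w 23.1
shift cm [-0.02  2.05 -0.04] turn -0.003 q [-0.16  0.54  1.58 -0.    1.02 -0.2 ]
```

Emit:
apply_moves([
  [[0,0.6,-0.02],0,1.5],
  [[0,1.2,-0.02],0,1.5],
  [[0,1.7,-0.02],0,1.5],
  [[0,2.05,-0.02],0,1.5],
  [[0,2.1,-0.02],0,1.5],
])

```text
time: 5.92
tool_pos: [564.7, -14.7, 96.5]
tcp_rot: [-1.569, -0.001, -1.528]
contact_force: [-2.4, 0.3, 7.3]
grip_width: 23.5
```

```bash
python3 - <<'E'
from h import *
plan([564.5,-14.5,96.5],np.radians(-87.4))
for n in ('side','scene'): cv2.imwrite(f'pics/{n}6.png',vision.capture(n)[:,:,::-1])
a=cv2.resize(cv2.imread('pics/side6.png')[170:250,260:340],None,fx=5,fy=5,interpolation=2)
b=cv2.resize(cv2.imread('pics/scene6.png')[160:240,262:342],None,fx=5,fy=5,interpolation=2)
cv2.imwrite('pics/c6.png',np.hstack([a,b]))
E
```

```text
t 5.925 pos [564.7 -14.7  96.5] rot [-1.569e+00 -1.000e-03 -1.528e+00] F [-2.4  0.3  7.3] w 23.5
shift cm [-0.02  0.   -0.02] turn -0.003 q [-0.16  0.56  1.6  -0.    0.98 -0.2 ]
```

View pics/c6.png

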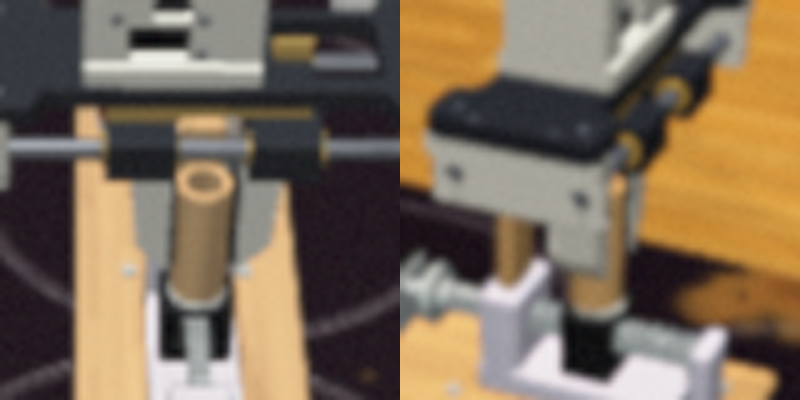

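Emit:
apply_moves([
  [[0,0.05,0],0,1.5],
  [[0,0.05,0],0,1.5],
  [[0,0,0],0,6],
  [[0,0,0],0,6],
  [[0,0,0],0,6],
])

```text
time: 6.65
tool_pos: [564.7, -14.7, 96.3]
tcp_rot: [-1.57, -0.001, -1.528]
contact_force: [0.7, -1.1, -0.2]
grip_width: 48.8
```

Emit:
apply_moves([
  [[0,0,0],0,8],
  [[0,0,0],0,8],
  [[0,-3,0],0,8],
  [[0,-7.5,0],0,8],
  [[0,-7.5,0],0,8],
])

```text
time: 7.28
tool_pos: [566.6, -14.9, 175.0]
tcp_rot: [-1.562, -0.003, -1.528]
contact_force: [0.1, 0.3, -1.4]
grip_width: 80.0
```

```bash
python3 - <<'E'
from h import *
d=np.array([np.cos(np.radians(92.6)),np.sin(np.radians(92.6))]); P=np.array([564.6,-14.7])
c=P+d*17; print('mid grip',c)
plan([c[0],c[1],180],np.radians(-87.4+90)); plan([c[0],c[1],180],np.radians(-87.4-90))
for n in ('side','scene','wrist'): cv2.imwrite(f'pics/{n}7.png',vision.capture(n)[:,:,::-1])
a=cv2.resize(cv2.imread('pics/side7.png')[170:250,260:340],None,fx=5,fy=5,interpolation=2)
b=cv2.resize(cv2.imread('pics/scene7.png')[160:240,262:342],None,fx=5,fy=5,interpolation=2)
cv2.imwrite('pics/c7.png',np.hstack([a,b]))
E
```

```text
mid grip [563.8288292    2.28249969]
t 7.275 pos [566.6 -14.9 175. ] rot [-1.562 -0.003 -1.528] F [ 0.1  0.3 -1.4] w 80.0
shift cm [-1.73 -0.51 -0.2 ] turn -1.574 q [-0.16  0.47  1.51 -0.    1.15 -0.2 ]
t 7.275 pos [566.6 -14.9 175. ] rot [-1.562 -0.003 -1.528] F [ 0.1  0.3 -1.4] w 80.0
shift cm [-1.73 -0.51 -0.2 ] turn 1.568 q [-0.16  0.47  1.51 -0.    1.15 -0.2 ]
```

View pics/c7.png

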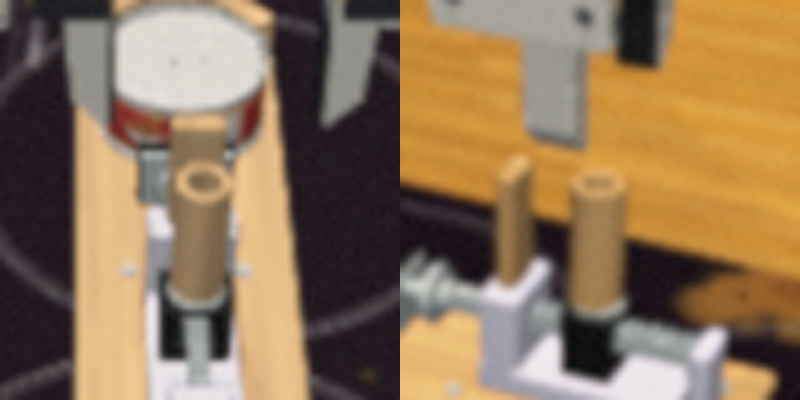

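View pics/wrist7.png

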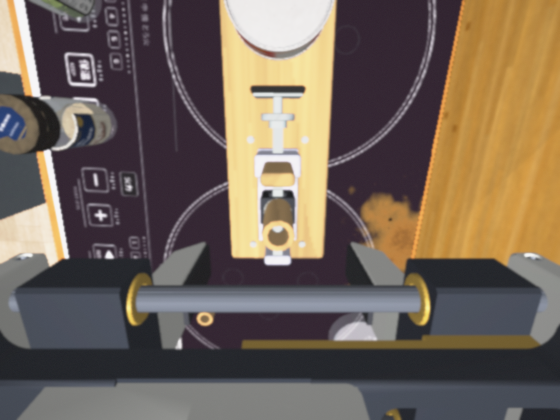

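```bash
python3 - <<'E'
from h import *
o=bot.get_obs(); R=Ro.from_euler('xyz',o['tcp_rot']).as_matrix()
c,_=ray('wrist',(0,0)); m,r,t=cam('wrist')
ct=R.T@(c-o['tool_pos']); Rc=R.T@cv2.Rodrigues(r)[0].T
print('cam centre in tool',ct.round(1)); print('cam axes in tool\n',Rc.round(2))
P=np.array([564.6,-14.7]); d=np.array([np.cos(np.radians(92.6)),np.sin(np.radians(92.6))]);
for tz in (85,175):
  for yaw in np.radians([2.6,-177.4]):
    R2=Ro.from_euler('xyz',[-np.pi/2,0,yaw]).as_matrix(); T=np.array([*(P+17*d),tz])
    C=T+R2@ct; RR=(R2@Rc).T; K=m
    print(tz,round(yaw,2),'cam',C.round(0))
    for n,x,z in(('pad0',100,54),('head0',85,50),('padfin',138,54),('headfin',130,50),('tinmid',181,52),('pin',0,122)):
        X=np.array([*(P+x*d),z]); q=RR@(X-C); u=K@q; print(n,(u[:2]/u[2]).round(0),q[2].round(0))
E
```

```text
cam centre in tool [ -80.9 -143.2    0.6]
cam axes in tool
 [[-0.    0.96  0.29]
 [-0.   -0.29  0.96]
 [ 1.    0.    0.  ]]
85 0.05 cam [483.  -1. 228.]
pad0 [406. 249.] 190.0
head0 [380. 247.] 194.0
padfin [465. 249.] 190.0
headfin [449. 247.] 194.0
tinmid [529. 248.] 192.0
pin [236. 317.] 125.0
85 -3.1 cam [645.   5. 228.]
pad0 [148. 249.] 190.0
head0 [173. 246.] 194.0
padfin [ 89. 249.] 190.0
headfin [105. 246.] 194.0
tinmid [ 24. 248.] 192.0
pin [316. 317.] 125.0
175 0.05 cam [483.  -1. 318.]
pad0 [366. 208.] 276.0
head0 [349. 207.] 280.0
padfin [407. 208.] 276.0
headfin [396. 207.] 280.0
tinmid [451. 208.] 278.0
pin [253. 236.] 211.0
175 -3.1 cam [645.   5. 318.]
pad0 [188. 208.] 276.0
head0 [205. 207.] 280.0
padfin [147. 208.] 276.0
headfin [158. 207.] 280.0
tinmid [103. 207.] 278.0
pin [301. 236.] 211.0
```

Emit:
apply_moves([
  [[-1.7,-0.5,-0.2],-0.9,7.6],
  [[-1.7,-0.5,-0.2],-0.9,7.6],
  [[-1.7,-0.5,-0.2],-0.9,7.6],
  [[-1.7,-0.5,-0.2],-0.9,7.6],
  [[-1.7,-0.5,-0.2],-0.9,7.6],
])

```text
time: 8.05
tool_pos: [560.5, 2.5, 173.8]
tcp_rot: [-1.573, 0.002, -0.623]
contact_force: [1.1, -0.5, 0.1]
grip_width: 76.2
```

```bash
python3 - <<'E'
from h import *
plan([563.8,2.3,175],np.radians(2.6))
E
```

```text
t 8.05 pos [560.5   2.5 173.8] rot [-1.573  0.002 -0.623] F [ 1.1 -0.5  0.1] w 76.2
shift cm [ 0.28 -0.12  0.18] turn -0.668 q [-0.13  0.47  1.52 -0.    1.16 -1.08]
```

Emit:
apply_moves([
  [[0.28,-0.1,0.18],-0.668,7.6],
  [[0.28,-0.1,0.18],-0.668,7.6],
  [[0.28,-0.1,0.18],-0.668,7.6],
  [[0.28,-0.1,0.18],-0.668,7.6],
  [[0.28,-0.1,0.18],-0.668,7.6],
])

```text
time: 8.68
tool_pos: [563.1, 2.4, 173.4]
tcp_rot: [-1.571, 0.006, 0.044]
contact_force: [-0.4, 0.0, -0.3]
grip_width: 76.3
```

```bash
python3 - <<'E'
from h import *
plan([563.8,2.3,84],np.radians(2.6))
P=np.array([564.6,-14.7]); d=np.array([np.cos(np.radians(92.6)),np.sin(np.radians(92.6))])
X=lambda x,z,y=0:[*(P+x*d+y*np.array([-d[1],d[0]])),z]
print(proj('wrist',[X(0,122),X(41,122),X(100,54),X(181,52)]).round(1))
cv2.imwrite('pics/w8.png',vision.capture('wrist')[:,:,::-1])
E
```

```text
t 8.675 pos [563.1   2.4 173.4] rot [-1.571  0.006  0.044] F [-0.4  0.  -0.3] w 76.3
shift cm [ 0.12  8.93 -0.01] turn -0.001 q [-0.13  0.47  1.51 -0.    1.16 -1.75]
[[252.  235.9]
 [309.8 235.9]
 [365.8 208.2]
 [451.9 207.5]]
```

View pics/w8.png

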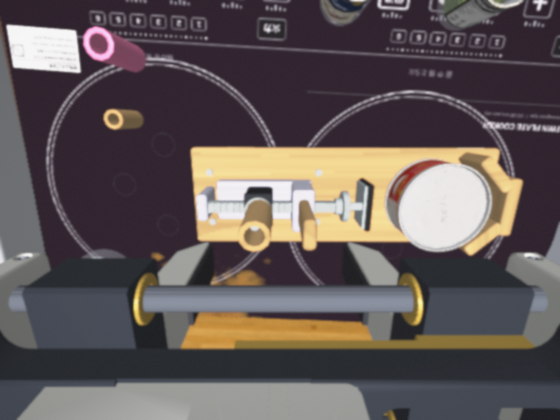

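Emit:
apply_moves([
  [[0.1,3,0],0,7.6],
  [[0.1,6,0],0,7.6],
  [[0.1,8.95,0],0,7.6],
  [[0.1,8.95,0],0,7.6],
])

```text
time: 9.22
tool_pos: [561.9, 2.6, 81.7]
tcp_rot: [-1.57, 0.011, 0.041]
contact_force: [-0.5, 0.2, -0.0]
grip_width: 76.1
```

```bash
python3 - <<'E'
from h import *
plan([563.8,2.3,84],np.radians(2.6))
P=np.array([564.6,-14.7]); d=np.array([np.cos(np.radians(92.6)),np.sin(np.radians(92.6))])
X=lambda x,z,y=0:[*(P+x*d+y*np.array([-d[1],d[0]])),z]
print(proj('wrist',[X(0,122),X(41,122),X(100,54),X(181,52)]).round(1))
cv2.imwrite('pics/w9.png',vision.capture('wrist')[:,:,::-1])
for n in ('side','scene'): cv2.imwrite(f'pics/{n}9.png',vision.capture(n)[:,:,::-1])
a=cv2.resize(cv2.imread('pics/side9.png')[150:250,240:340],None,fx=4,fy=4,interpolation=2)
b=cv2.resize(cv2.imread('pics/scene9.png')[160:260,230:330],None,fx=4,fy=4,interpolation=2)
cv2.imwrite('pics/c9.png',np.hstack([a,b]))
E
```

```text
t 9.225 pos [561.9   2.6  81.7] rot [-1.57   0.011  0.041] F [-0.5  0.2 -0. ] w 76.1
shift cm [ 0.18 -0.23 -0.04] turn -0.004 q [-0.13  0.58  1.61 -0.    0.96 -1.74]
[[232.8 322. ]
 [332.1 321.6]
 [406.3 251.5]
 [531.7 249.6]]
```

View pics/w9.png

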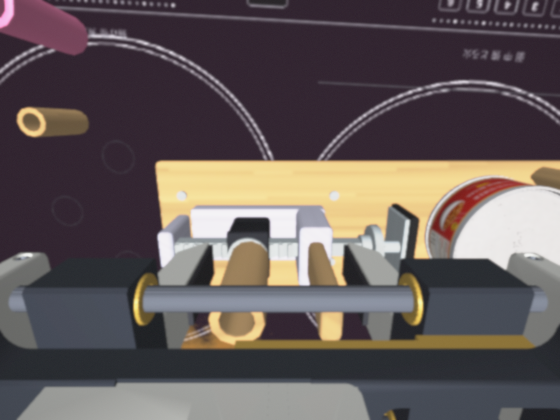

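View pics/c9.png

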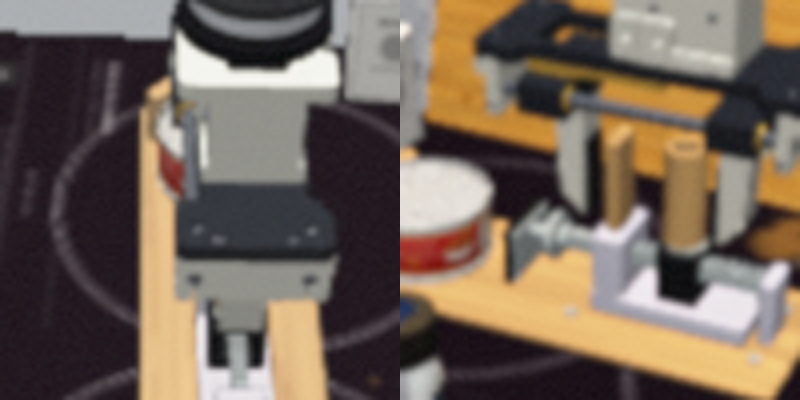

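Emit:
apply_moves([
  [[0.15,-0.2,0],0,5.9],
  [[0.15,-0.2,0],0,5.9],
  [[0.15,-0.2,0.2],0,5.4],
  [[0.15,-0.2,0.5],0,4.8],
  [[0.15,-0.2,0.75],0,4.3],
])

```text
time: 10.0
tool_pos: [566.2, 8.3, 87.9]
tcp_rot: [-1.574, 0.002, 0.042]
contact_force: [-0.5, -10.5, 3.1]
grip_width: 44.2
```

```bash
python3 - <<'E'
from h import *
plan([563.8,2.3,84],np.radians(2.6))
cv2.imwrite('pics/w10.png',vision.capture('wrist')[:,:,::-1])
E
```

```text
t 10.0 pos [566.2   8.3  87.9] rot [-1.574  0.002  0.042] F [ -0.5 -10.5   3.1] w 44.2
shift cm [-0.27  0.4  -0.58] turn -0.003 q [-0.12  0.58  1.6  -0.    0.97 -1.73]
```

View pics/w10.png

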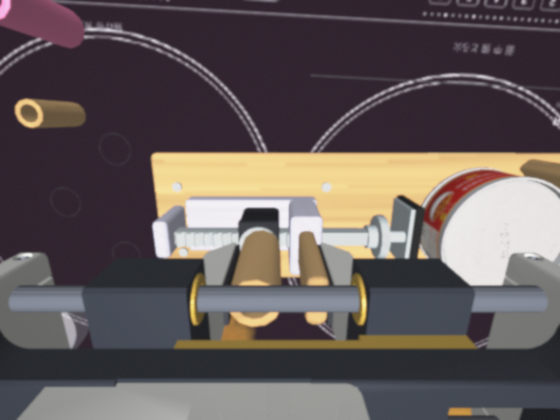

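```bash
cat >> h.py <<'E'
P0=np.array([564.6,-14.7]); D0=np.array([np.cos(np.radians(92.6)),np.sin(np.radians(92.6))]); N0=np.array([-D0[1],D0[0]])
def X(x,y,z): return [*(P0+x*D0+y*N0),z]
def cl(p): v=np.array(p[:2])-P0; return np.array([v@D0,v@N0,p[2]]).round(1)
def shot(tag,box=(340,160,560,300),s=3.6):
    plan([563.8,2.3,84],np.radians(2.6))
    inf=vision.camera_info('wrist'); im=vision.capture('wrist')[:,:,::-1].copy()
    cv2.imwrite(f'pics/{tag}.png',im); crop(f'pics/{tag}.png',f'pics/{tag}c.png',*box,s)
    np.savez(f'pics/{tag}.npz',**{k:np.array(v) for k,v in inf.items()})
def wz(tag,uv,z,c=True,box=(340,160,560,300),s=3.6):
    f=np.load(f'pics/{tag}.npz'); R=cv2.Rodrigues(f['rvec'])[0]; m=f['mtx']
    u=((uv[0]+.5)/s-.5+box[0],(uv[1]+.5)/s-.5+box[1]) if c else uv
    d=R.T@np.linalg.inv(m)@np.array([u[0],u[1],1.]); o=-R.T@f['tvec']
    return cl(o+d*(z-o[2])/d[2])
E
python3 - <<'E'
from h import *
shot('w11')
E
```

```text
t 10.05 pos [566.2   8.6  87.9] rot [-1.574  0.002  0.042] F [ 0.6 -6.1  2.2] w 43.5
shift cm [-0.26  0.39 -0.62] turn -0.003 q [-0.12  0.58  1.6  -0.    0.97 -1.73]
```

View pics/w11c.png

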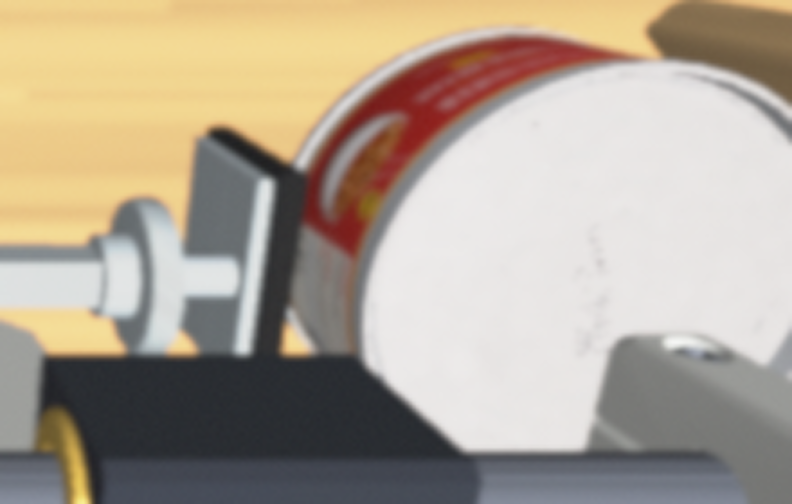

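```bash
python3 - <<'E'
from h import *
print('pad face top near corner',wz('w11',(304,180),54)); print('back',wz('w11',(272,182),54),'face lower y',wz('w11',(280,350),54))
print('rod@pad',wz('w11',(241,275),36),'disc front',wz('w11',(184,275),36))
for p in ((362,280),(365,240),(380,360)): print('tin top rim',wz('w11',p,52))
for p in ((286,300),(290,180)): print('tin bottom rim',wz('w11',p,14))
E
```

```text
pad face top near corner [115.9  21.2  54. ]
back [110.4  20.8  54. ] face lower y [116.1 -11.4  54. ]
rod@pad [115.5  -4.   36. ] disc front [104.3  -4.   36. ]
tin top rim [130.1   1.6  52. ]
tin top rim [129.4   9.3  52. ]
tin top rim [136.  -14.4  52. ]
tin bottom rim [136.4 -19.   14. ]
tin bottom rim [133.4   8.8  14. ]
```

Emit:
apply_moves([
  [[-0.1,0.1,-0.3],0,5.2],
  [[-0.2,0.3,-0.6],0,6.8],
  [[-0.25,0.4,-0.6],0,6.8],
  [[-0.25,0.4,-0.6],0,6.8],
  [[-0.25,0.4,-0.6],0,6.8],
])

```text
time: 10.72
tool_pos: [563.8, 2.7, 83.8]
tcp_rot: [-1.573, 0.003, 0.042]
contact_force: [0.1, 0.4, 0.7]
grip_width: 68.1
```

```bash
python3 - <<'E'
from h import *
shot('w12')
E
```

```text
t 10.725 pos [563.8   2.7  83.8] rot [-1.573  0.003  0.042] F [0.1 0.4 0.7] w 68.1
shift cm [-0.01 -0.02 -0.04] turn -0.003 q [-0.13  0.58  1.61 -0.    0.95 -1.74]
```

View pics/w12.png

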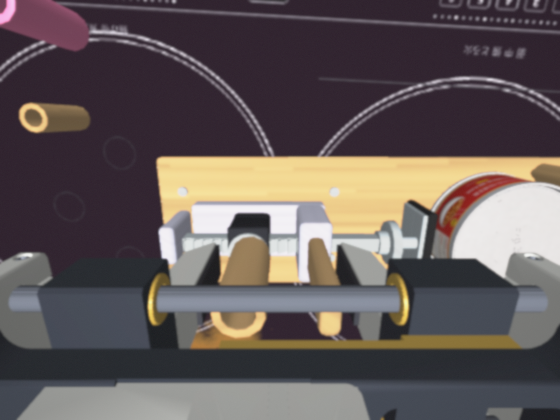

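View pics/w12c.png

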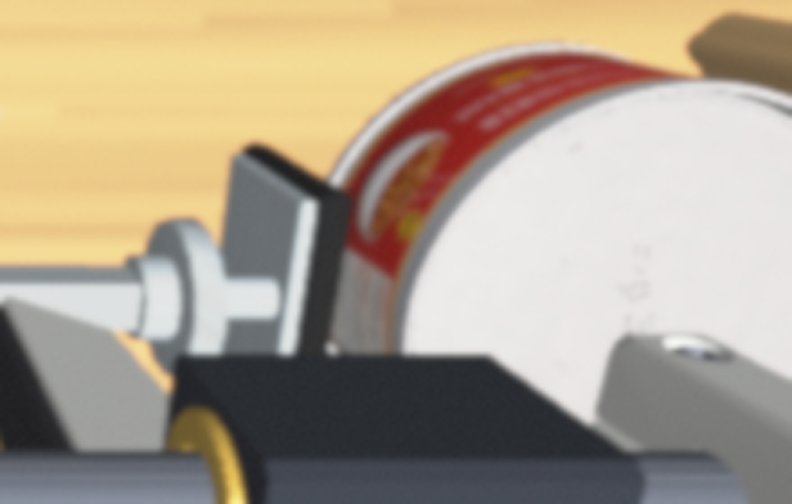

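```bash
python3 - <<'E'
from h import *
print('pad face top near corner',wz('w12',(346,192),54),'face lower',wz('w12',(322,350),54))
print('rod@pad',wz('w12',(281,298),36),'disc front',wz('w12',(224,298),36))
for p in ((402,300),(410,250)): print('tin top rim',wz('w12',p,52))
E
```

```text
pad face top near corner [115.6  22.9  54. ] face lower [115.8  -6.7  54. ]
rod@pad [116.3  -4.5  36. ] disc front [105.2  -4.5  36. ]
tin top rim [129.7   2.1  52. ]
tin top rim [129.5  11.6  52. ]
```

Emit:
apply_moves([
  [[0,0,0],0,5.9],
  [[0,0,0.1],0,5.6],
  [[0,0,0.4],0,5.0],
  [[0,0,0.7],0,4.4],
  [[0,0,0.8],0,4.2],
])

```text
time: 11.4
tool_pos: [563.7, 9.0, 83.9]
tcp_rot: [-1.576, 0.003, 0.042]
contact_force: [-0.4, -9.2, -0.4]
grip_width: 42.5
```

```bash
python3 - <<'E'
from h import *
shot('w13')
E
```

```text
t 11.4 pos [563.7   9.   83.9] rot [-1.576  0.003  0.042] F [-0.4 -9.2 -0.4] w 42.5
shift cm [-0.02 -0.01 -0.67] turn -0.003 q [-0.12  0.58  1.61 -0.01  0.95 -1.73]
```

View pics/w13c.png

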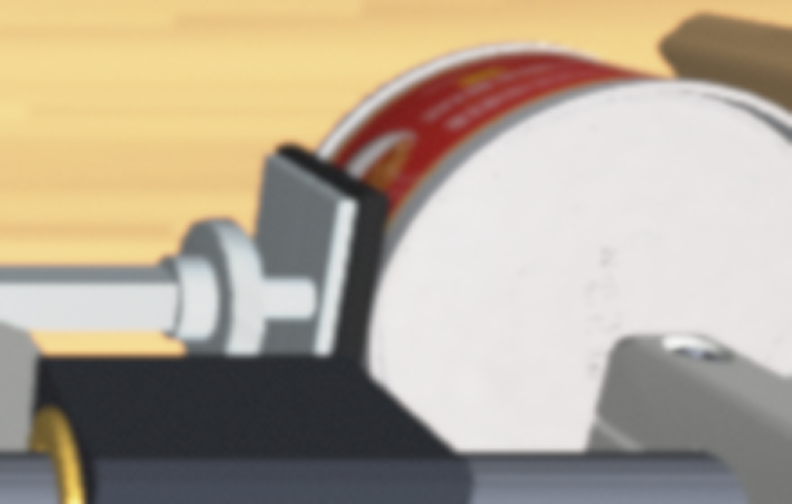

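```bash
python3 - <<'E'
from h import *
print('pad face top near corner',wz('w13',(386,194),54),'face lower',wz('w13',(361,350),54))
print('rod@pad',wz('w13',(317,298),36),'disc front',wz('w13',(262,298),36))
for p in ((370,300),(372,340)): print('tin top rim',wz('w13',p,52))
E
```

```text
pad face top near corner [128.6  22.5  54. ] face lower [128.9  -6.8  54. ]
rod@pad [129.4  -4.5  36. ] disc front [118.7  -4.5  36. ]
tin top rim [130.2   2.   52. ]
tin top rim [131.8  -5.8  52. ]
```

Emit:
apply_moves([
  [[0,0,-0.3],0,5.2],
  [[0,0,-0.65],0,6.8],
  [[0,0,-0.65],0,6.8],
  [[0,0,-0.65],0,6.8],
  [[0,0,-0.65],0,6.8],
])

```text
time: 12.08
tool_pos: [563.9, 2.8, 83.9]
tcp_rot: [-1.575, 0.003, 0.043]
contact_force: [0.8, -0.9, -0.0]
grip_width: 67.6
```

```bash
python3 - <<'E'
from h import *
shot('w14')
E
```

```text
t 12.075 pos [563.9   2.8  83.9] rot [-1.575  0.003  0.043] F [ 0.8 -0.9 -0. ] w 67.6
shift cm [-0.02 -0.01 -0.05] turn -0.003 q [-0.13  0.58  1.61 -0.01  0.95 -1.74]
```

View pics/w14c.png

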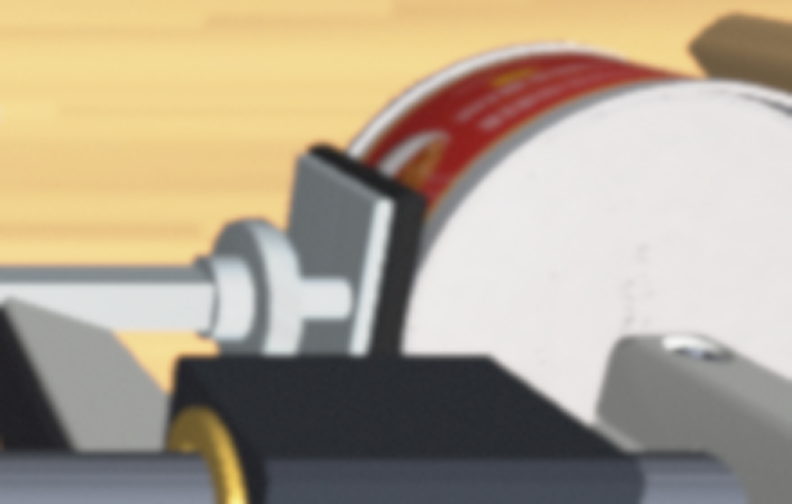

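Emit:
apply_moves([
  [[0,0,0],0,5.9],
  [[0,0,0.1],0,5.6],
  [[0,0,0.4],0,5.0],
  [[0,0,0.7],0,4.4],
  [[0,0,0.8],0,4.2],
])

```text
time: 12.75
tool_pos: [563.8, 9.0, 84.0]
tcp_rot: [-1.578, 0.002, 0.043]
contact_force: [-1.0, -10.2, -0.9]
grip_width: 42.5
```

```bash
python3 - <<'E'
from h import *
shot('w15')
E
```

```text
t 12.75 pos [563.8   9.   84. ] rot [-1.578  0.002  0.043] F [ -1.  -10.2  -0.9] w 42.5
shift cm [-0.02  0.   -0.67] turn -0.003 q [-0.12  0.58  1.61 -0.01  0.95 -1.72]
```

View pics/w15c.png

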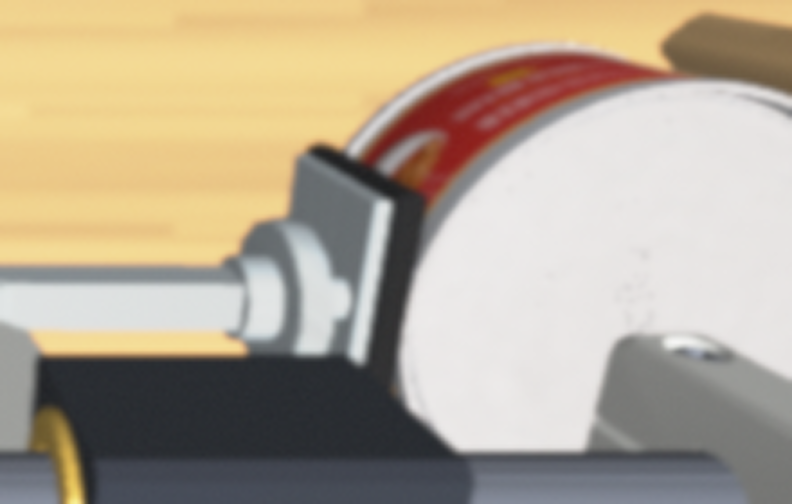

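```bash
python3 - <<'E'
from h import *
print('pad face top near corner',wz('w15',(424,196),54),'face lower',wz('w15',(399,350),54))
print('rod@pad',wz('w15',(350,300),36),'disc front',wz('w15',(327,298),36))
for p in ((402,300),(403,340)): print('tin top rim',wz('w15',p,52))
# disc right-most edge each shot
E
```

```text
pad face top near corner [134.9  22.2  54. ] face lower [135.5  -6.7  54. ]
rod@pad [135.6  -4.9  36. ] disc front [131.1  -4.5  36. ]
tin top rim [135.6   2.1  52. ]
tin top rim [137.1  -5.7  52. ]
```

View pics/w15.png

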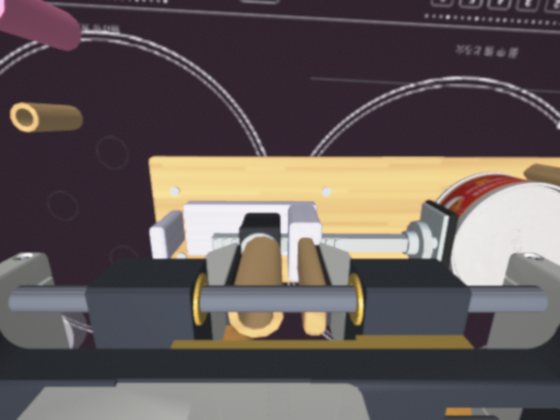

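```bash
python3 - <<'E'
from h import *
for n in ('side','scene'): cv2.imwrite(f'pics/{n}15.png',vision.capture(n)[:,:,::-1])
crop('pics/scene15.png','pics/scene15c.png',200,170,330,260,6)
crop('pics/side15.png','pics/side15c.png',250,150,350,250,6)
th=np.linspace(0,2*np.pi,60)
im=cv2.imread('pics/scene15c.png')
for x,c in ((181,(0,255,0)),):
    q=proj('scene',[X(x+43*np.cos(t),43*np.sin(t),52) for t in th]); q=(q-np.array([200,170])+.5)*6-.5
    cv2.polylines(im,[q.round().astype(int)],True,c,1)
cv2.imwrite('pics/scene15d.png',im)
print(bot.get_obs()['contact_force'],bot.get_obs()['grip_width'],bot.get_obs()['time'])
E
```

```text
[ 0.81151755 -8.81182475 -0.04616627] 42.575186836492854 12.9
```

View pics/scene15d.png

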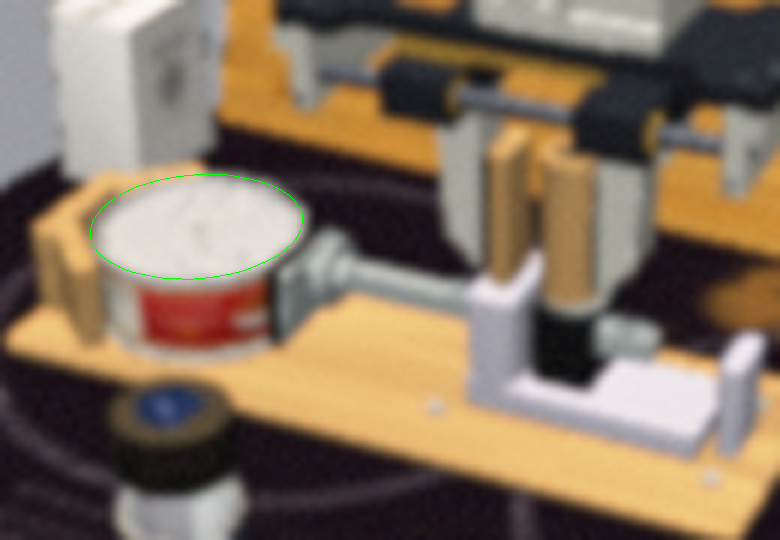

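View pics/side15c.png

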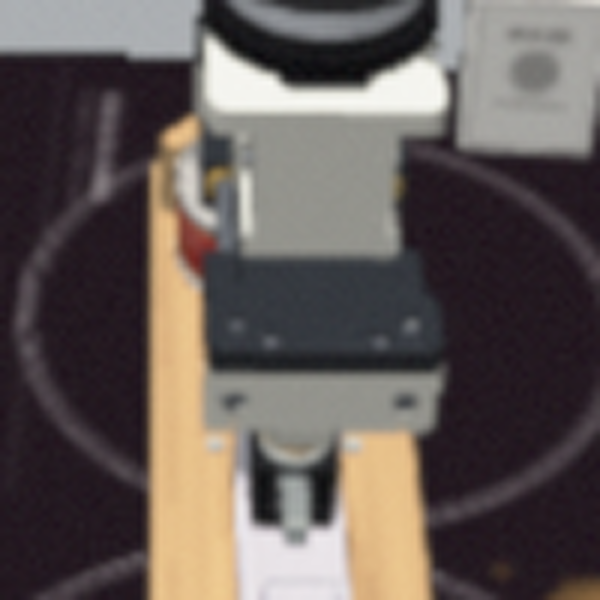

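Emit:
apply_moves([
  [[0,0,-0.3],0,5.2],
  [[0,0,-0.65],0,7.2],
  [[0,0,-0.65],0,7.2],
  [[0,-3,-0.65],0,7.2],
  [[0,-9,-0.65],0,7.2],
])

```text
time: 13.52
tool_pos: [562.7, 3.8, 172.7]
tcp_rot: [-1.577, 0.008, 0.043]
contact_force: [0.9, -0.3, 0.1]
grip_width: 71.7
```

Emit:
apply_moves([
  [[0,-5,10],0,7.2],
  [[0,-5,14],0,7.2],
  [[0,-5,14],0,7.2],
  [[0,-5,14],0,7.2],
  [[0,-5,14],0,7.2],
])

```text
time: 14.15
tool_pos: [556.9, 143.4, 221.4]
tcp_rot: [-1.577, 0.009, 0.043]
contact_force: [-0.2, 0.1, -1.0]
grip_width: 71.9
```

Emit:
apply_moves([
  [[0,0,0],0,7.2],
  [[0,0,0],0,7.2],
])

```text
time: 14.4
tool_pos: [556.9, 142.4, 221.1]
tcp_rot: [-1.577, 0.01, 0.041]
contact_force: [0.0, -0.4, -0.2]
grip_width: 72.3
```

```bash
python3 - <<'E'
from h import *
shot('w16',box=(160,110,430,290),s=2.95)
print(proj('wrist',[X(181,0,52),X(181,0,12),X(0,0,122)]))
E
```

```text
t 14.4 pos [556.9 142.4 221.1] rot [-1.577  0.01   0.041] F [ 0.  -0.4 -0.2] w 72.3
shift cm [  0.25  13.8  -13.94] turn -0.004 q [ 0.12  0.45  1.4  -0.01  1.29 -1.49]
[[299.36171978 195.45766255]
 [297.28278764 187.4992899 ]
 [ 95.6260925  215.41485166]]
```

View pics/w16.png

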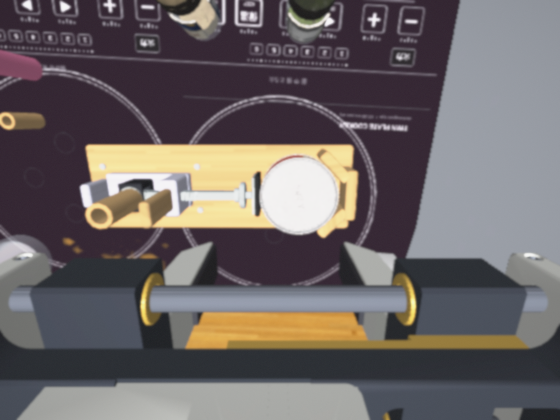

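View pics/w16c.png

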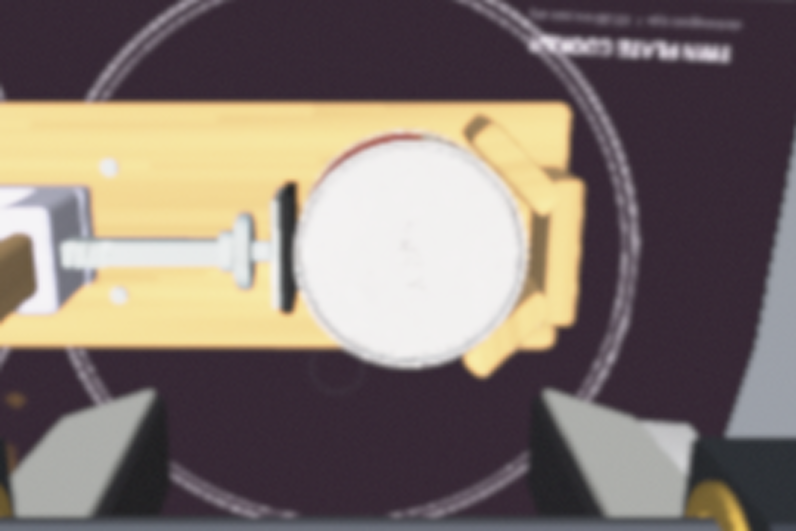

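```bash
python3 - <<'E'
from h import *
crop('pics/w16.png','pics/w16d.png',230,140,370,245,5.7)
im=cv2.imread('pics/w16d.png'); f=np.load('pics/w16.npz')
def pr(P): return (cv2.projectPoints(np.array(P,float).reshape(-1,3),f['rvec'],f['tvec'],f['mtx'],None)[0].reshape(-1,2)-[230,140]+.5)*5.7-.5
th=np.linspace(0,2*np.pi,90)
q=pr([X(181+43*np.cos(t),43*np.sin(t),52) for t in th]); print(q.min(0),q.max(0))
cv2.polylines(im,[q.round().astype(int)],True,(0,255,0),1); cv2.imwrite('pics/w16e.png',im)
E
```

```text
[173.7531569   91.74743971] [624.40139013 529.40345038]
```

View pics/w16e.png

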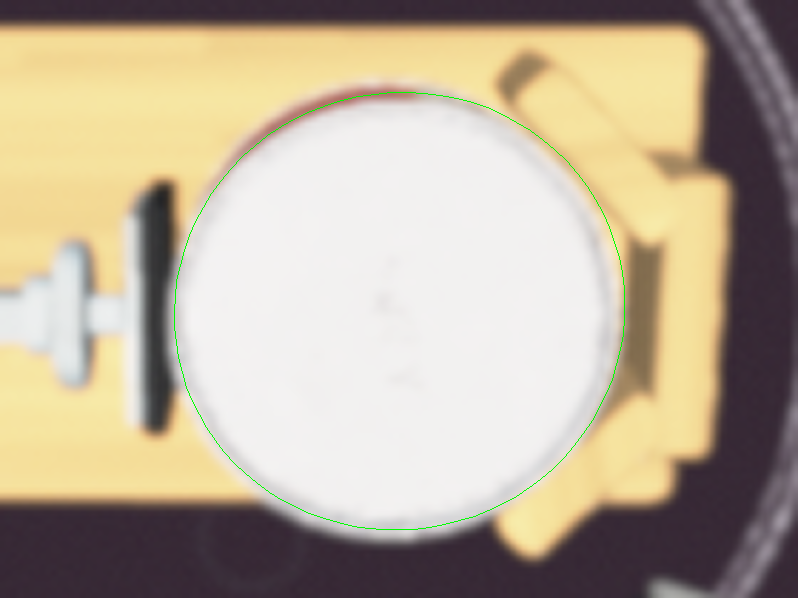

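View pics/w16d.png

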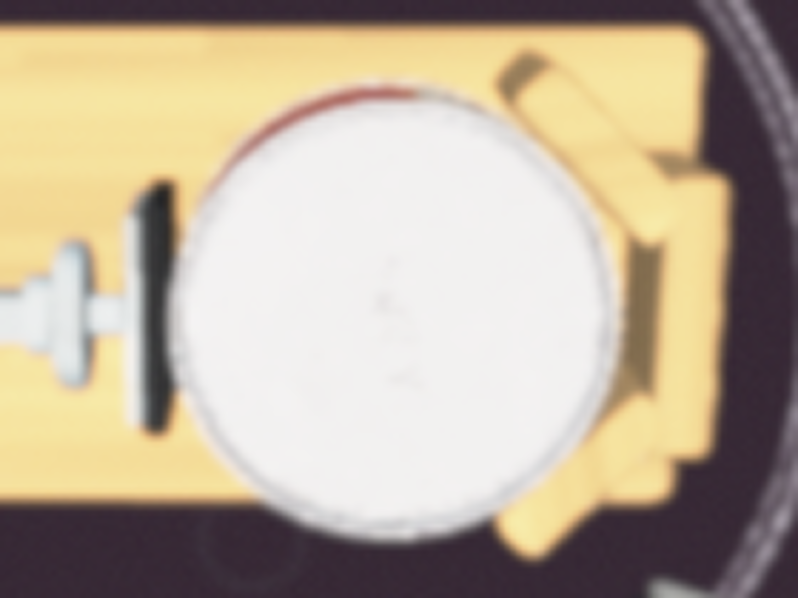

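Emit:
apply_moves([
  [[0.1,4,-13.9],0,7.4],
  [[0.1,4,-13.9],0,7.4],
  [[0.1,4,-13.9],0,7.4],
  [[0.1,4,-13.9],0,7.4],
  [[0.1,4,-13.9],0,7.4],
])

```text
time: 15.08
tool_pos: [563.6, 4.5, 182.5]
tcp_rot: [-1.577, 0.009, 0.042]
contact_force: [-0.1, -0.1, -0.5]
grip_width: 74.4
```

```bash
python3 - <<'E'
from h import *
plan([563.8,2.5,84],np.radians(2.6))
E
```

```text
t 15.075 pos [563.6   4.5 182.5] rot [-1.577  0.009  0.042] F [-0.1 -0.1 -0.5] w 74.4
shift cm [ 0.1   9.85 -0.14] turn -0.004 q [-0.12  0.47  1.5  -0.01  1.19 -1.73]
```

Emit:
apply_moves([
  [[0.1,3,-0.15],0,7.4],
  [[0.1,7,-0.15],0,7.4],
  [[0.1,9.8,-0.15],0,7.4],
  [[0.1,9.8,-0.15],0,7.4],
  [[0.1,9.8,-0.15],0,7.4],
])

```text
time: 15.7
tool_pos: [564.7, 3.3, 86.0]
tcp_rot: [-1.577, 0.007, 0.043]
contact_force: [0.0, -0.6, 0.3]
grip_width: 74.1
```

```bash
python3 - <<'E'
from h import *
shot('w17')
for n in ('scene',): cv2.imwrite(f'pics/{n}17.png',vision.capture(n)[:,:,::-1])
crop('pics/scene17.png','pics/scene17c.png',200,170,330,260,6)
E
```

```text
t 15.7 pos [564.7   3.3  86. ] rot [-1.577  0.007  0.043] F [ 0.  -0.6  0.3] w 74.1
shift cm [-0.1   0.2  -0.09] turn -0.002 q [-0.13  0.58  1.6  -0.01  0.96 -1.74]
```

View pics/w17.png

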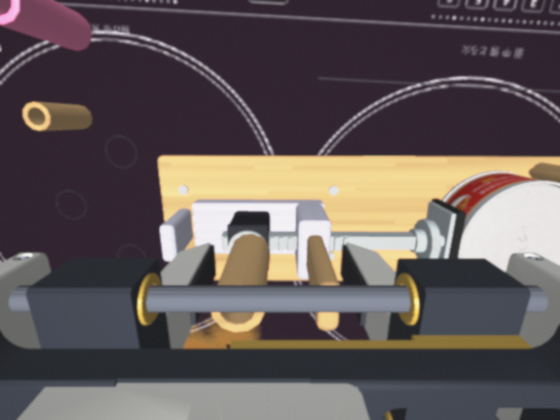

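View pics/scene17c.png

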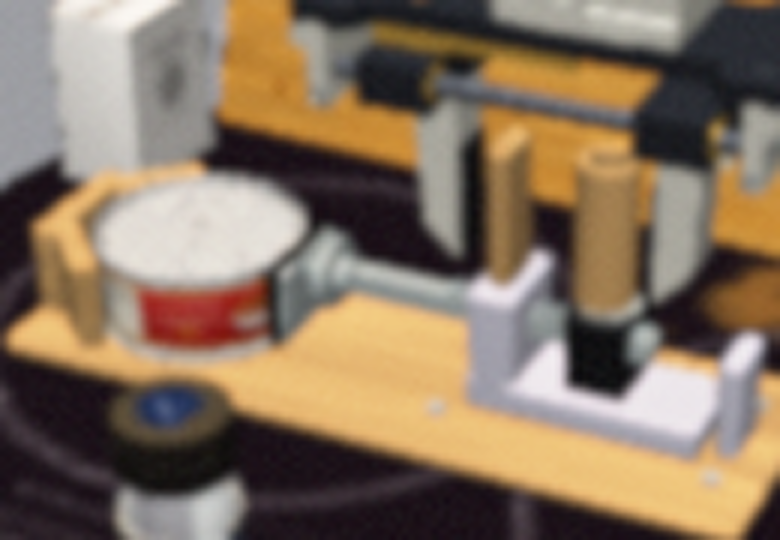

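Emit:
apply_moves([
  [[-0.08,0.15,-0.1],0,5.9],
  [[-0.08,0.15,-0.05],0,5.7],
  [[-0.08,0.15,0.1],0,5.4],
  [[-0.08,0.15,0.2],0,5.25],
  [[-0.08,0.15,0.2],0,5.25],
])

```text
time: 16.42
tool_pos: [564.2, 4.0, 85.2]
tcp_rot: [-1.578, 0.005, 0.042]
contact_force: [-1.3, -4.9, 3.7]
grip_width: 52.4
```

```bash
python3 - <<'E'
from h import *
shot('w18')
cv2.imwrite('pics/scene18.png',vision.capture('scene')[:,:,::-1])
crop('pics/scene18.png','pics/scene18c.png',200,170,330,260,6)
print(bot.get_obs()['contact_force'],bot.get_obs()['grip_width'])
a=cv2.imread('pics/w17.png')[190:300,200:340]; b=cv2.imread('pics/w18.png')[190:300,200:340]
cv2.imwrite('pics/w18cmp.png',cv2.resize(np.vstack([a,b]),None,fx=2.7,fy=2.7,interpolation=2))
E
```

```text
t 16.425 pos [564.2   4.   85.2] rot [-1.578  0.005  0.042] F [-1.3 -4.9  3.7] w 52.4
shift cm [-0.05  0.13 -0.17] turn -0.003 q [-0.12  0.58  1.61 -0.01  0.96 -1.73]
[-0.52721546 -5.11736165  4.40757219] 52.26022256668866
```

View pics/w18c.png

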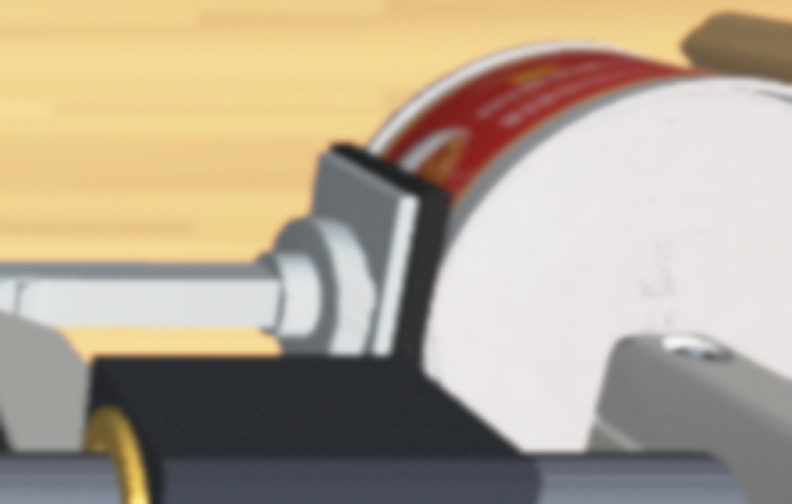

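View pics/w18cmp.png

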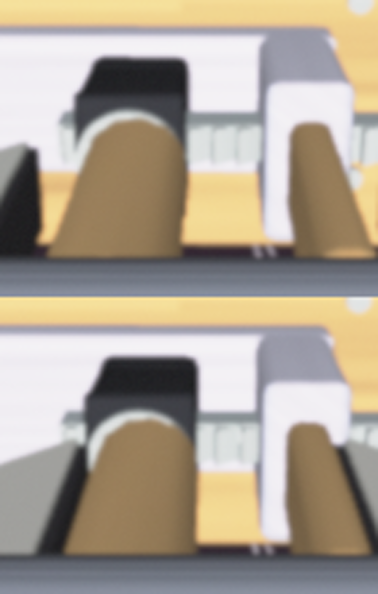

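View pics/scene18c.png

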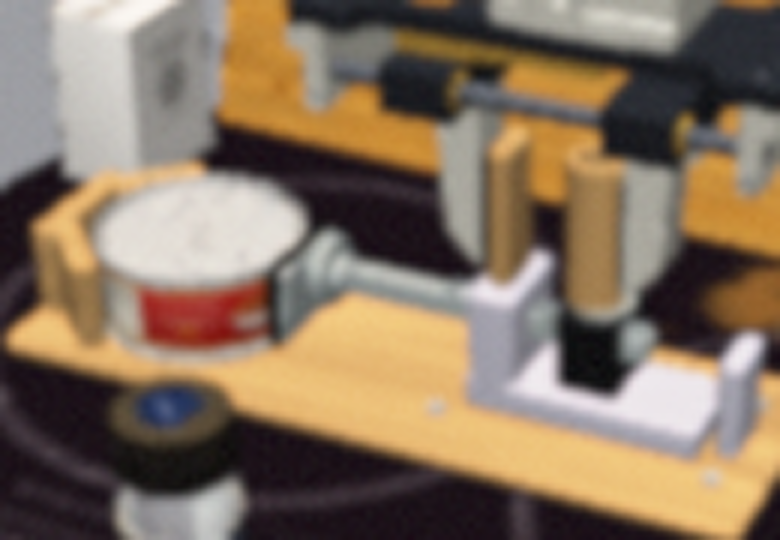

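```bash
python3 - <<'E'
from h import *
a=cv2.imread('pics/w17.png')[190:265,400:480]; b=cv2.imread('pics/w18.png')[190:265,400:480]
cv2.imwrite('pics/w18cmp2.png',cv2.resize(np.hstack([a,b]),None,fx=5,fy=5,interpolation=2))
E
```

```text
(no output)
```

View pics/w18cmp2.png

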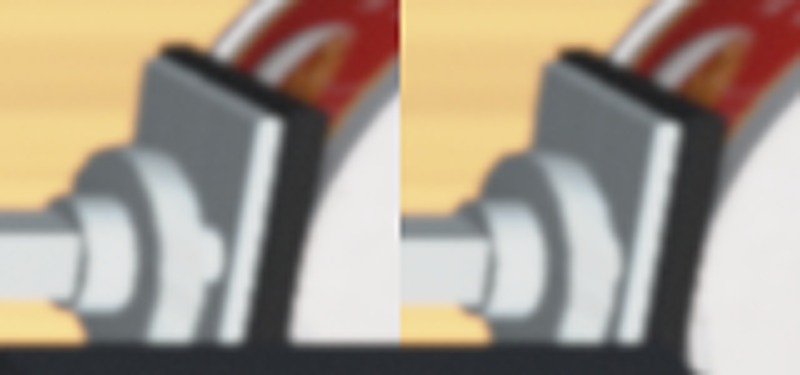

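```bash
python3 - <<'E'
from h import *
for t,df,pf in (('w12',(224,298),(346,192)),('w13',(262,298),(386,194)),('w14',(300,298),(424,196)),('w15',(327,298),(424,196)),('w18',(376,298),(448,196))):
    a=wz(t,df,36)[0]; b=wz(t,pf,54)[0]; print(t,a,b,'gap',(b-a).round(1))
E
python3 - <<'E'
import cv2,numpy as np
a=cv2.imread('pics/w14c.png')[130:360,170:480]; b=cv2.imread('pics/w18c.png')[130:360,170:480]
cv2.imwrite('pics/cmp3.png',np.hstack([a,b]))
E
```

```text
w12 105.2 115.6 gap 10.4
w13 118.7 128.6 gap 9.9
w14 119.9 128.9 gap 9.0
w15 131.1 134.9 gap 3.8
w18 136.2 134.7 gap -1.5
```

View pics/cmp3.png

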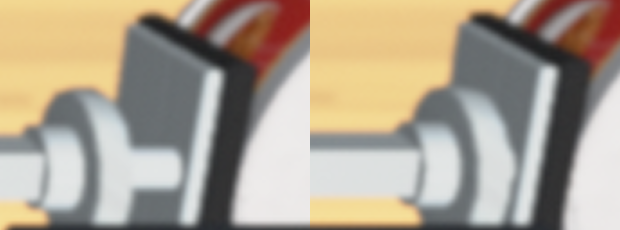

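```bash
python3 - <<'E'
from h import *
for nm,z,a,b in (('collar',36,(195,270),(257,270)),('disc left top',50,(250,219),(320,217)),('disc right',36,(301,298),(366,298)),('pad corner',54,(428,196),(450,195)),('pad steel top',54,(393,202),(415,200))):
    p=wz('w14',a,z)[0];q=wz('w18',b,z)[0];print(nm,p,q,(q-p).round(2))
# same for w15 -> gain
E
```

```text
collar 98.9 112.3 13.4
disc left top 101.7 115.5 13.8
disc right 120.1 134.3 14.2
pad corner 129.6 135.1 5.5
pad steel top 123.8 129.2 5.4
```

```bash
python3 - <<'E'
from h import *
o=bot.get_obs(); print(o['time'],o['tool_pos'].round(1),o['contact_force'].round(1),o['grip_width'])
print(order.close_job())
E
```

```text
16.525 [564.2   4.   85.2] [-0.5 -5.1  4.4] 52.26022256668866
the job is handed in; nothing more can be done
None
```

I seated the larger tan sleeve on the trigger pin. I pumped the clamp with three near-full squeezes, then held a fourth, partial squeeze by the sleeve and handed the job in at 16.5 s. The hand-in gives no verdict, so these are my own last checks:

- **Sleeve:** it met the shoulder with about 7 N of push. In the pictures its top stood level with the post.
- **Pad spring:** pressed in by about 8 mm, judged by comparing wrist pictures taken before and after the pad met the tin. That is a little over half-way but inside the 4 to 10.5 mm band. The estimate could be off by about 1 mm.
- **Tin:** it lies flat. From above it touches the lower V face and lies within about 1 mm of the upper one. Its centre is about 1 mm short of the nominal seat along the clamp. It also reads about 2 mm off sideways, which may be a calibration error.
- **Trigger:** held at about 4 to 5.5 mm. The opening reads 52.3 mm, and the sleeve pushes back on the fingers with about 5 N.
- **Things standing around:** none of them was touched.

Two checks disagreed. My absolute wrist-camera readings put the pad face about 3 mm short of where it should be with the tin home. The view from above and the pressed spring both say the tin is home, so I relied on those.

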